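# Draw the stop plug out of the marking nest with the bayonet key

### The job

Clear the aluminium marking nest for the longer tube: take the red T-handled key from its black stand, reach down the nest's bore with it, rest it lightly on the brass stop plug and feel for the slot, engage it with a quarter turn and draw the plug up out of the bore past the spring plungers. Set the plug down gently with the key, upright in the empty pocket of the wooden block, unlock the key and stand it back in its stand. Touch the plug only with the key, never force the key (25 N on the plug is too much), and leave the tube, the loupe and the loose ring where they are.

Things in the scene. Friction and masses are not known exactly. Their poses are not given: they have to be found in the camera images.
- key_grip (a point): Red T-handled bayonet key (130 g), standing in its stand; this point is the middle of the handle bar, 66 x 16 x 28 mm. Key axes: x along the bar (grip across the 16 mm, y), z up the key. On its axis below: hub of radius 11 mm down to 23.5 mm, sleeve of radius 7.5 mm, dark flange of radius 18.5 mm with its underside 84 mm below this point.
- key_flange (a point): Centre of the key's flange underside, 84 mm below the handle's middle. Under it a white spigot (radius 13.5 mm, 8 mm long, chamfered), then the shank (radius 3 mm). The shank is sprung: pushed from below it slides up into the sleeve by at most 12 mm, from 2.5 N on, plus 0.45 N per mm; then it is solid.
- key_pin (a point): Middle of the key's cross pin with the shank out (148 mm below the handle's middle; fixed to the handle, it does not show the spring's travel). The pin is 26 mm long, 6 mm thick and lies along the key's x. Below it the shank goes on as a round pilot nose, radius 3 mm, ending 12 mm below this point.
- stand_top (a point): Black round stand of the key, fixed, 92 mm high; this point is the centre of its top rim (outer radius 22.5 mm), z up. The hole, radius 15 mm and 84 mm deep, takes shank, pin and spigot; the flange rests on the rim. Foot of radius 34 mm.
- nest_mouth (a point): Aluminium marking nest, fixed: tower 64 x 64 mm, 135 mm high, on a dark base 94 x 94 x 10 mm. This point is the centre of the bore's mouth on top, z up, x and y parallel to the sides. The bore is upright, radius 21.5 mm, 127 mm deep. Two spring plungers near its bottom hold the plug by its groove: pulling it free takes 4 to 12 N with its weight.
- plug_mid (a point): Brass stop plug (about 230 g), radius 20 mm, 46 mm high, standing on the bore's floor, where a key bar stops it from turning (0.06 rad of play); this point is its centre, z up. Its head is a 5 mm steel plate, flush with the top, with a straight slot through the centre, 7.6 mm wide and 31 mm long; below it is a round chamber, radius 15.5 mm, whose floor is 30 mm below the top.
- plug_top (a point): Centre of the plug's top face and slot, 23 mm above its middle. The slot's angle is not shown by the plug's axes: it lies up to 0.65 rad either side of the nest's x axis and has to be felt. The pilot nose enters at any angle; the cross pin rides on the plate and drops through only within about 0.06 rad of the slot.
- plug_seat (a point): Seat of the cross pin inside the plug, on its axis 8 mm below the top: when engaged and pulled up, the pin's middle is here, at right angles to the slot, between lips 2 mm deep. To turn inside the plug the pin's middle must be 10 to 18 mm below the top. A quarter turn either way engages; lowering the key and a quarter turn back frees it.
- rack_pocket (a point): Wooden storage block, fixed, 66 x 130 x 22 mm, with two round pockets of radius 24 mm, 14 mm deep. This point is the floor's centre in the empty pocket, 8 mm above the bench; axes parallel to the block's sides, z up. The other pocket, 62 mm away along +y, holds a fixed low plug that stands 16 mm over the block.
- tube_blank_mid (a point): Middle of the loose aluminium tube, radius 19.5 mm and 150 mm high, standing behind the nest. Leave it alone.
- loupe_mid (a point): Middle of the loose black loupe, radius 17 mm, 31 mm high, in front of the nest. Leave it alone.
- ring_part_mid (a point): Middle of the loose metal ring, radius 13 mm, 16 mm high, in front of the wooden block. Leave it alone.

How it is judged:
On the way, in this order (a step that is already met when the one before it is completed fails the run):
1. the plug hangs on the key, drawn right out of the nest's bore (z of plug_mid in the frame of nest_mouth above 0.025 m and distance between plug_mid and key_grip below 0.175 m and contact force between key and plug above 0.8 N), for 0.1 s.
2. the plug stands in the empty pocket with the key still in it (horizontal distance between plug_mid and rack_pocket below 0.007 m and z of plug_mid in the frame of rack_pocket between 0.019 and 0.027 m and angle between plug_mid's own z axis and vertical below 0.1 rad and distance between plug_mid and key_grip below 0.18 m), for 0.1 s.
At the end, for the whole second after the job is handed in: The plug stands upright (within 0.1 rad) on the floor of the empty pocket, its axis within 7 mm of the pocket's centre, and the key stands upright in its stand with its flange down on the rim (within 5 mm in height and 10 mm sideways, 0.1 rad); both at rest and released (horizontal distance between plug_mid and rack_pocket below 0.007 m and z of plug_mid in the frame of rack_pocket between 0.019 and 0.027 m and angle between each of plug_mid, key_grip's own z axis and vertical below 0.1 rad and horizontal distance between key_grip and stand_top below 0.01 m and z of key_grip in the frame of stand_top between 0.079 and 0.089 m and linear speed of each of plug, key below 0.02 m/s); the robot touches nothing.
It fails at once if the key is forced: more than 25 N between key and plug (contact force between key and plug above 25 N).
It fails at once if the plug is pressed on the storage block with more than 25 N (contact force between plug and rack above 25 N).
It fails at once if the fingers touch the plug (contact force between the fingers and plug above 0.5 N).
It fails at once if the tube, the loupe or the loose ring is moved by more than 15 mm (distance of any of tube_blank_mid, loupe_mid, ring_part_mid from where it was at the start of the episode above 0.015 m).
It also fails if it takes over 69 s, if anything falls off the work surface, if the arm or the gripper's body presses on something with over 40 N, if the wrist force passes 120 N, or if a joint passes its speed limit or range.

### The arm

A 7-joint arm with a two-finger parallel gripper is mounted at the origin on a cart in front of the work surface, level with it; the furniture and walls round the work are solid. World frame = base frame: x ahead of the robot, y to its left, z up, the work surface at z = 0. Lengths are in m, angles in rad, forces in N, time in s.
With the tool pointing down it reaches from about 0.4 to 0.875 m from the base axis. Payload 19.3 kg.
Tool frame: the origin (TCP) lies midway between the tips of the shut fingers; the grasp point (between the pads) lies 19 mm behind it (robot.hold_point_z is the distance from the TCP to the grasp point, in m); z points along the fingers, y is the direction in which the jaws open and shut (so a half turn about z gives the same grasp; the last joint's range is limited). The gripper opens to 85 mm and grips with 20 to 120 N. Pads are 22 mm wide; open, the fingers measure 114 mm over their backs; the gripper's body (76 mm by 85 mm) begins 54 mm behind the grasp point. The pads swing forward as they close: fully open they stand 13 mm farther back than shut.
Start: joints at [-1.379, 0.521, -0.036, 1.599, 0.021, 1.021, -0.113], TCP at [0.162, 0.604, 0.231] pointing down, gripper open.
Joint ranges: [-2.91, 2.91], [-0.3, 2.13], [-1.5, 1.42], [0.17, 2.43], [-1.26, 4.41], [0.16, 1.93], [-2.52, 2.52]. Speed limits (rad/s): [1.89, 1.89, 2.39, 2.39, 3.01, 3.01, 3.01].

### API

Orientations are given as a rotation vector (axis times angle).
In Python, from cell import robot, optics gives the robot as it stands.
- The arm moves only by the tool arm_command, never from a script. Its argument "commands" is a list of rows, each an object of numbers: "tx", "ty", "tz": the shift along the tool's x, y, z in mm; "ax", "ay", "az": the turn, a rotation vector about the tool's x, y, z in rad; "fingers": the finger opening in mm, from 0 to 85.4. A call has 1 to 10 rows; each row is the pose to reach, as a shift and turn from the pose commanded when the call began, along the tool's axes at that moment; what a row does not reach only later rows make up. A row lasts 1/12 s, in which the tool goes at most 41.7 mm and 7.16 degrees, less where a joint would pass 70% of its speed; a pose out of reach is approached as far as the arm can. A call with a gripper value outside its range is refused whole. The fingers move at their own pace and stop on an object; "squeeze" is the grip in N (left out, the last holds). Time passes only in rows, so rows that repeat a pose let the fingers close. It gives the time, the measured TCP pose, the force and the opening at its end, in the units of the state.
- robot.sense(): the state, without advancing time (a new reading comes with each control period).
- optics.snapshot(name): name is "scene" or "top"; returns a dict with "image" (384x512x3 uint8, red, green, blue), "depth" (384x512 float32, m along the optical axis (not along the pixel's ray), 0 where there is no reading), "fovy" (degrees; the focal length in pixels is half the picture's height over the tangent of half this angle, whatever the lens; pixels are square), "cx", "cy" (the principal point, pixels), "distortion" ([k1, k2, p1, p2, k3] as OpenCV has them; the pictures are not rectified), "R" (3x3) and "t" (3): a world point X has camera coordinates R X + t. Camera axes: x right, y down, z forward; pixel columns grow to the right and rows downward; lengths in m; the calibration is good to about 2 mm. A picture is of the moment at which its call begins.
- robot.close_job(): hands the job in, once; it reports no verdict.
The state is a dict: "clock": time; "joint_pos": joint angles; "dq": joint speeds; "effort": joint torques, N m; "position": TCP position; "orientation": TCP orientation; "ft_force": force on the tool from outside, world axes, zero at the start; "torque": the same for the moment, N m; "finger_gap": finger opening in m.
Only numpy, scipy, OpenCV 4.12 (cv2) and the standard library are available. Lean on these libraries where they do the work, as an engineer would, in place of code of your own. Each camera call takes 0.05 s, during which the arm holds its last target.

## Working session

There is one attempt and no reset: what is moved stays moved. The work goes in short steps, Python scripts to look and compute and a tool call to move; the robot and the scene stay as the last step left them, time stands still between calls to the robot, and variables do not carry over. Pictures are saved under pics/ and viewed, and the job is handed in when it is done.

Besides the shell and the picture viewer there is one more tool, called after "Call:" as name(argument=value, ...), one argument or row to a line, values as JSON. arm_command: Moves the arm, as the interface text tells. Its arguments: {"type":"object","properties":{"commands":{"type":"array"},"squeeze":{"type":"number"}},"required":["commands"]}

```bash
ls; mkdir -p pics
python3 - <<'E'
from cell import robot, optics
import cv2,numpy as np
print(robot.sense())
for n in ["scene","top"]:
    s=optics.snapshot(n)
    np.savez(f"{n}0.npz",**{k:np.array(v) for k,v in s.items()})
    cv2.imwrite(f"pics/{n}0.png",cv2.resize(s["image"][:,:,::-1],(800,600)))
    print(n,s["fovy"],s["cx"],s["cy"],s["distortion"],s["R"],s["t"])
E
```

```text
pics
{'clock': 0.0, 'joint_pos': array([-1.37918483,  0.52203521, -0.03629132,  1.60000322,  0.02119394,
        1.02110893, -0.11278598]), 'dq': array([ 2.70984167e-04,  1.21018984e-06, -1.54580931e-04,  7.66744010e-04,
       -1.72600840e-04, -1.24926756e-03,  3.74361548e-04]), 'effort': array([ 1.99952134e-03, -9.27110910e+01,  1.98083192e+00, -3.69941890e+01,
        1.78821216e-02,  8.29583500e-03,  3.96878204e-05]), 'position': array([0.16173566, 0.60335621, 0.23071465]), 'orientation': array([-4.10119061e-01, -3.11465087e+00,  1.83569756e-03]), 'ft_force': array([-0.30318652, -0.03028257, -0.18689973]), 'torque': array([ 0.03433168,  0.00272735, -0.01786939]), 'finger_gap': 0.08520312283789587}
scene 42.07648473978644 250.25474451713333 187.7845491964817 [-0.16637602  0.          0.          0.          0.        ] [[ 0.81311022 -0.581612   -0.02406772]
 [-0.35074563 -0.45651675 -0.81766128]
 [ 0.46457429  0.67329039 -0.5751963 ]] [-0.41970088  0.28382579  1.08712889]
top 43.05837036050209 256.1355842330264 196.27922047254216 [-0.12666991  0.          0.          0.          0.        ] [[-2.96359809e-02 -9.99558093e-01 -2.30805477e-03]
 [-9.97600674e-01  2.97223220e-02 -6.25258190e-02]
 [ 6.25667891e-02  4.49503019e-04 -9.98040678e-01]] [0.0271763  0.55105022 1.26984169]
```

View pics/scene0.png

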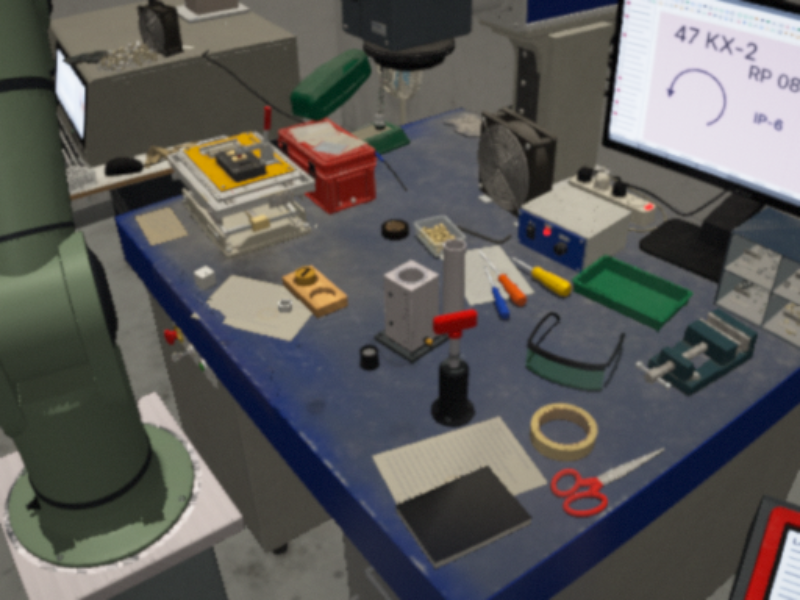

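View pics/top0.png

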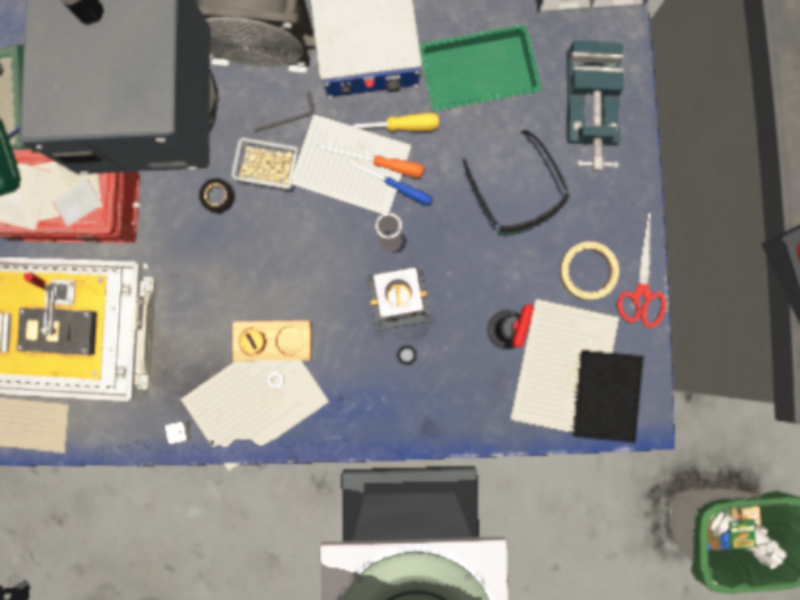

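```bash
cat > h.py <<'E'
import numpy as np,cv2
def load(n):
    return dict(np.load(n+".npz"))
def K(s):
    f=s["image"].shape[0]/2/np.tan(np.radians(float(s["fovy"]))/2)
    return np.array([[f,0,float(s["cx"])],[0,f,float(s["cy"])],[0,0,1]])
def cloud(s):
    h,w=s["depth"].shape
    u,v=np.meshgrid(np.arange(w),np.arange(h))
    p=np.stack([u,v],-1).reshape(-1,1,2).astype(np.float64)
    n=cv2.undistortPoints(p,K(s),s["distortion"].astype(float)).reshape(h,w,2)
    d=s["depth"]
    c=np.stack([n[...,0]*d,n[...,1]*d,d],-1)
    X=(c-s["t"])@s["R"]
    X[d==0]=np.nan
    return X
def proj(s,X):
    X=np.atleast_2d(X).astype(float)
    return cv2.projectPoints(X,cv2.Rodrigues(s["R"])[0],s["t"],K(s),s["distortion"].astype(float))[0].reshape(-1,2)
def ray_z(s,uv,z):
    n=cv2.undistortPoints(np.array(uv,float).reshape(-1,1,2),K(s),s["distortion"].astype(float)).reshape(-1,2)
    d=np.c_[n,np.ones(len(n))]@s["R"]; c=-s["t"]@s["R"]
    return c+d*((z-c[2])/d[:,2])[:,None]
E
python3 - <<'E'
from h import *
s=load("top0")
def crop(s,u0,v0,w,h,k,n):
    cv2.imwrite(n,cv2.resize(s["image"][v0:v0+h,u0:u0+w,::-1],None,fx=k,fy=k,interpolation=cv2.INTER_CUBIC))
crop(s,230,160,50,50,12,"pics/nest.png")
crop(s,145,200,60,40,12,"pics/rack.png")
crop(s,305,185,45,45,12,"pics/key.png")
s2=load("scene0")
crop(s2,230,145,90,130,4.5,"pics/key_s.png")
X=cloud(s)
def med(u,v): return X[v,u]
for nm,(a,b,zl,zh) in dict(nest=((225,160),(285,215),.125,.145),rack=((145,200),(205,235),.017,.03),stand=((305,185),(350,230),.08,.1),key=((305,185),(350,230),.13,.3)).items():
    P=X[a[1]:b[1],a[0]:b[0]]; z=P[...,2]; m=(z>zl)&(z<zh)
    Q=P[m]; print(nm,len(Q),np.median(Q,0),Q.min(0),Q.max(0), cv2.minAreaRect((Q[:,:2]).astype(np.float32)))
E
```

```text
nest 472 [0.56743948 0.01355044 0.13524584] [ 0.53111028 -0.02245183  0.12521994] [0.60269158 0.04832168 0.14099447] ((0.5669803023338318, 0.013138743117451668), (0.06401826441287994, 0.06399451196193695), 8.272662162780762)
rack 734 [0.50025496 0.23124322 0.02233055] [0.46697036 0.16487951 0.01702024] [0.53335314 0.29742396 0.02994751] ((0.49925345182418823, 0.23104390501976013), (0.13140623271465302, 0.06612903624773026), 88.5604019165039)
stand 124 [ 0.51061712 -0.15709327  0.09384067] [ 0.48757564 -0.19004273  0.08025419] [ 0.5297911  -0.14578773  0.09959764] ((0.5090419054031372, -0.16413645446300507), (0.0386253222823143, 0.03751256316900253), 30.051254272460938)
key 228 [ 0.50849815 -0.16642679  0.18780262] [ 0.47669498 -0.1850895   0.13619654] [ 0.53952456 -0.15254622  0.19463273] ((0.5082734823226929, -0.16750691831111908), (0.01811063103377819, 0.06497346609830856), 69.48522186279297)
```

View pics/nest.png

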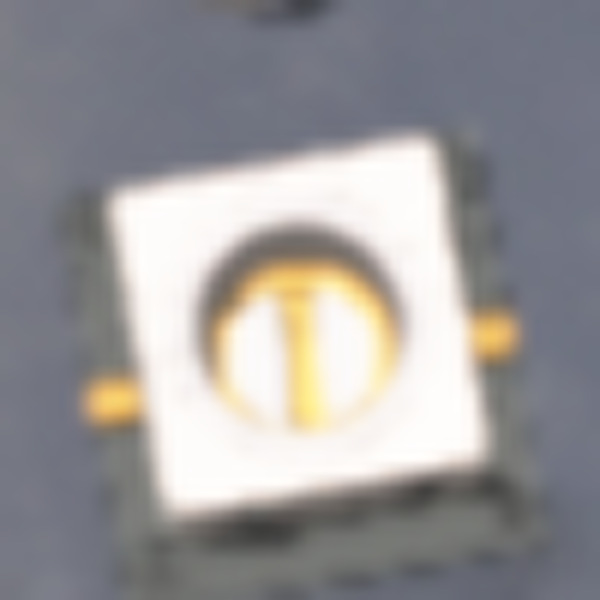

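View pics/rack.png

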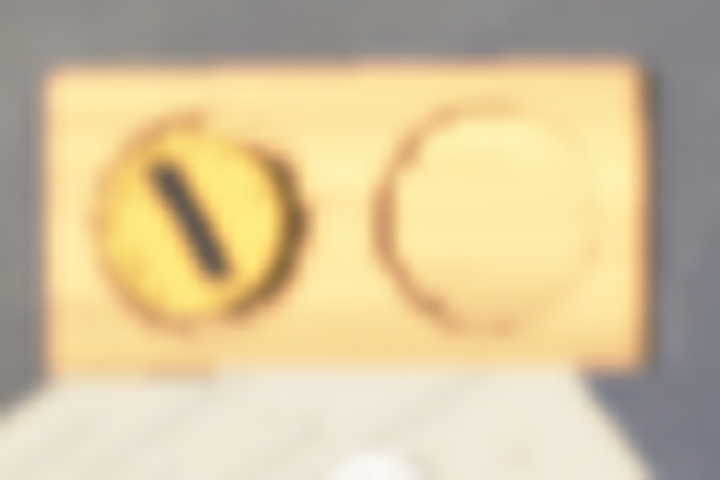

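View pics/key.png

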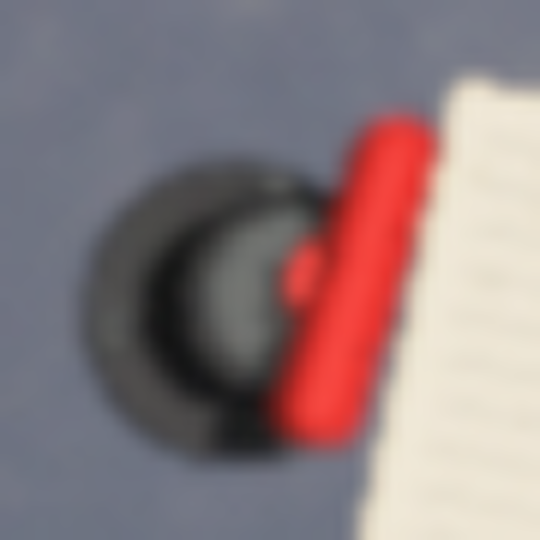

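View pics/key_s.png

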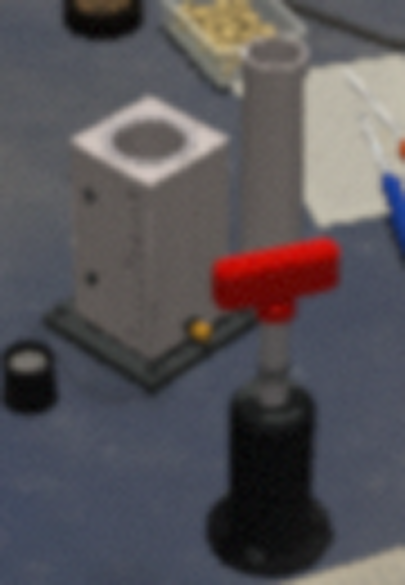

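Run:
```python
from h import *
T=load("top0");S=load("scene0");XT=cloud(T);XS=cloud(S)
def st(nm,X,img,box,zl,zh,red=None):
    (x0,x1,y0,y1)=box
    m=(X[...,0]>x0)&(X[...,0]<x1)&(X[...,1]>y0)&(X[...,1]<y1)&(X[...,2]>zl)&(X[...,2]<zh)
    im=img.astype(int); isr=(im[...,0]-im[...,1]>60)&(im[...,0]-im[...,2]>60)
    if red is not None: m&=(isr==red)
    Q=X[m]; print(nm,len(Q),np.median(Q,0).round(4),Q.min(0).round(4),Q.max(0).round(4),cv2.minAreaRect(Q[:,:2].astype(np.float32)))
    return Q
for nm,X,s in(("T",XT,T),("S",XS,S)):
    st(nm+" nest",X,s["image"],(.5,.63,-.05,.08),.132,.139)
    st(nm+" rack",X,s["image"],(.43,.56,.14,.32),.019,.0245)
    st(nm+" keyred",X,s["image"],(.45,.56,-.22,-.11),.13,.25,True)
    st(nm+" keytop",X,s["image"],(.45,.56,-.22,-.11),.183,.25,True)
    st(nm+" standblk",X,s["image"],(.45,.56,-.22,-.11),.083,.105,False)
    st(nm+" standbody",X,s["image"],(.45,.56,-.22,-.11),.025,.08,False)
    st(nm+" foot",X,s["image"],(.45,.56,-.22,-.11),.005,.02,False)
    st(nm+" tube",X,s["image"],(.6,.75,-.05,.1),.13,.17)
    st(nm+" bench",X,s["image"],(.4,.48,-.1,.0),-.01,.01)
# profile of slot: sample rows of top image in bore
g=T["image"][160:210,230:280].astype(int)
for v in range(20,38): print(v+160,' '.join('%3d'%b for b in g[v,14:36,2]))
print(proj(T,[[.567,.0131,.135],[.567,.0131,.054]]))
```

```text
T nest 413 [0.5678 0.0144 0.1353] [ 0.5311 -0.0225  0.1321] [0.6021 0.0483 0.1389] ((0.5669623017311096, 0.013119172304868698), (0.06391867995262146, 0.06396264582872391), 8.21274185180664)
T rack 527 [0.5013 0.2313 0.0221] [0.4393 0.1649 0.019 ] [0.5334 0.2968 0.0245] ((0.48602020740509033, 0.23141823709011078), (0.13149715960025787, 0.09244166314601898), 88.44618225097656)
T keyred 210 [ 0.5086 -0.1667  0.1884] [ 0.4789 -0.1851  0.1525] [ 0.5385 -0.1525  0.1946] ((0.5087934136390686, -0.16770146787166595), (0.01811063103377819, 0.06386319547891617), 69.48522186279297)
T keytop 185 [ 0.5084 -0.1684  0.1891] [ 0.4789 -0.1851  0.1831] [ 0.5385 -0.1525  0.1946] ((0.5085577964782715, -0.16875450313091278), (0.01626485399901867, 0.06355278193950653), 70.30644226074219)
T standblk 131 [ 0.5104 -0.1586  0.0943] [ 0.4876 -0.1754  0.0837] [ 0.5298 -0.1459  0.1028] ((0.5114040374755859, -0.15843938291072845), (0.023498546332120895, 0.04426000267267227), 72.32982635498047)
T standbody 32 [ 0.5001 -0.1499  0.0531] [ 0.488  -0.159   0.0286] [ 0.5282 -0.1462  0.0798] ((0.5080365538597107, -0.1525
[... 3467 characters left out ...]
1 246 244 231 179 165 223 245 249 247 227 154 144 195 237 248 248 233 191 200 235 246 249
192 244 241 239 216 176 204 238 247 247 228 156 143 187 233 247 245 225 202 227 243 248 251
193 246 243 245 238 213 190 215 239 245 228 159 140 177 225 240 231 210 223 240 244 247 251
194 249 248 248 246 238 219 203 220 236 223 160 139 168 208 223 218 226 239 244 245 248 251
195 249 250 249 248 246 240 230 222 227 223 187 170 186 207 223 232 240 242 245 248 251 252
196 249 251 250 249 247 244 242 241 240 238 231 228 232 238 241 241 241 243 248 251 252 252
197 248 251 251 250 249 246 242 245 246 245 245 245 246 246 245 243 244 248 250 251 251 250
[[254.87457922 186.8662672 ]
 [255.0287183  189.44375753]]
```

Run:
```python
from h import *
T=load("top0");S=load("scene0")
b=T["image"][...,2].astype(float)
pts=[]
for v in range(185,195):
    seg=250-b[v,252:258]; 
    base=min(seg[0],seg[-1]); w=np.clip(250-b[v,251:259]-30,0,None)
    pts.append(((w*np.arange(251,259)).sum()/w.sum(),v))
pts=np.array(pts);print(pts.round(2).tolist())
W=ray_z(T,pts,.054)[:,:2]; 
p=np.polyfit(W[:,0],W[:,1],1);print("slot angle",np.arctan(p[0]),"y at x=.567",np.polyval(p,.567))
# bore mouth ellipse: bright->dark edge in top image; overlay
im=T["image"].copy()
def ov(s,C,ang,nm,u0,v0,w,h,k):
    im=cv2.resize(s["image"][v0:v0+h,u0:u0+w,::-1],None,fx=k,fy=k,interpolation=cv2.INTER_CUBIC).copy()
    def draw(P,col,cl=True):
        q=((proj(s,P)-[u0,v0]+.5)*k-.5)
        cv2.polylines(im,[np.round(q*16).astype(int)],cl,col,1,cv2.LINE_AA,4)
    R=np.array([[np.cos(ang),-np.sin(ang)],[np.sin(ang),np.cos(ang)]])
    sq=np.array([[1,1],[-1,1],[-1,-1],[1,-1]])*.032@R.T+C
    draw(np.c_[sq,[.135]*4],(0,0,255))
    t=np.linspace(0,2*np.pi,40)
    draw(np.c_[C[0]+.0215*np.cos(t),C[1]+.0215*np.sin(t),0*t+.135],(0,255,0))
    draw(np.c_[C[0]+.02*np.cos(t),C[1]+.02*np.sin(t),0*t+.054],(255,0,0))
    cv2.imwrite(nm,im)
C=np.array([.567,.0131])
ov(T,C,.1437,"pics/ovT.png",230,160,50,50,12)
ov(S,C,.1437,"pics/ovS.png",235,155,55,55,11)
```

```text
[[254.17, 185.0], [254.2, 186.0], [254.32, 187.0], [254.44, 188.0], [254.59, 189.0], [254.66, 190.0], [254.75, 191.0], [254.82, 192.0], [254.9, 193.0], [255.08, 194.0]]
slot angle 0.07014029979506364 y at x=.567 0.014227808604761596
```

View pics/ovT.png

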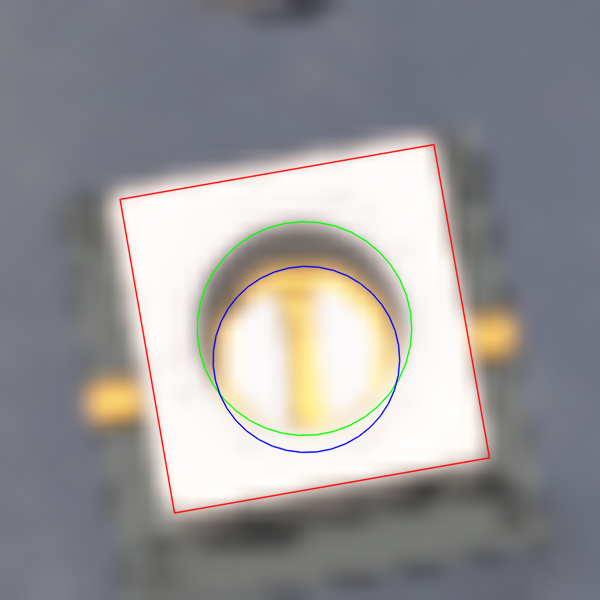

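View pics/ovS.png

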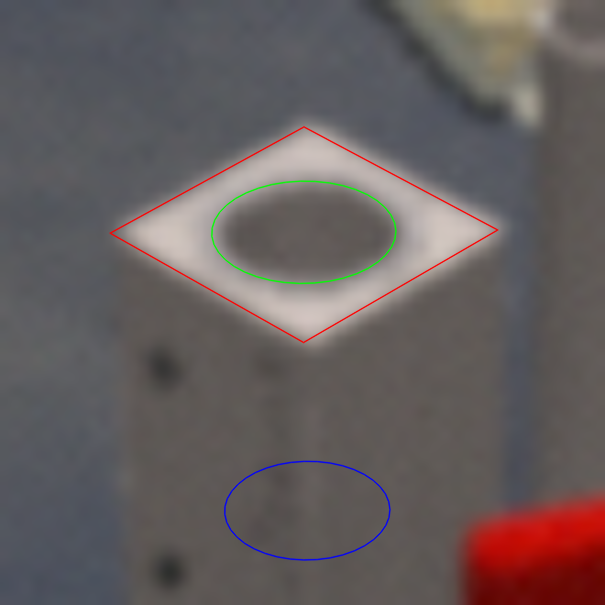

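```bash
cat >> h.py <<'E'
from scipy.optimize import least_squares
from scipy.ndimage import map_coordinates, gaussian_filter
def edgefit(s,model,p0,half=3.0,ch=None,n=41):
    """fit params so that model points (P,N outward world offset pts) lie on max gradient of the image"""
    img=s["image"].astype(float); g=img.mean(2) if ch is None else img[...,ch]
    g=gaussian_filter(g,0.6)
    def offs(p):
        A,B=model(p); a=proj(s,A); b=proj(s,B); d=b-a; d/=np.linalg.norm(d,axis=1)[:,None]
        t=np.linspace(-half,half,n)
        uv=a[:,None]+d[:,None]*t[None,:,None]
        pr=map_coordinates(g,[uv[...,1],uv[...,0]],order=3)
        gr=np.abs(np.gradient(pr,t,axis=1))
        gr=gr*np.exp(-(t/half)**2)
        i=gr.argmax(1); w=gr[np.arange(len(i)),i]
        # centroid round the peak
        o=np.array([ (t[max(0,k-6):k+7]*gr[j,max(0,k-6):k+7]).sum()/gr[j,max(0,k-6):k+7].sum() for j,k in enumerate(i)])
        return a+d*o[:,None],d,w
    p=np.array(p0,float)
    for _ in range(6):
        tgt,d,w=offs(p); ww=np.sqrt(w/w.max())
        f=lambda q:((proj(s,model(q)[0])-tgt)*d).sum(1)*ww
        p=least_squares(f,p,loss="soft_l1",f_scale=.3).x
    return p,np.sqrt(np.mean(f(p)**2))
def square(hx,hy,z,n=12,skip=()):
    def m(p):
        c,s_=np.cos(p[2]),np.sin(p[2]); R=np.array([[c,-s_],[s_,c]])
        A=[];B=[]
        t=np.linspace(-.85,.85,n)
        for k,(ax,sg) in enumerate([(0,1),(1,1),(0,-1),(1,-1)]):
            if k in skip: continue
            for u in t:
                q=np.array([sg*hx,u*hy]) if ax==0 else np.array([u*hx,sg*hy])
                o=np.array([sg,0]) if ax==0 else np.array([0,sg])
                A.append([*(R@q+p[:2]),z]);B.append([*(R@(q+.003*o)+p[:2]),z])
        return np.array(A),np.array(B)
    return m
def circle(r,z,t=None):
    t=np.linspace(0,2*np.pi,48,endpoint=False) if t is None else t
    def m(p):
        f=lambda r:np.c_[p[0]+r*np.cos(t),p[1]+r*np.sin(t),0*t+z]
        return f(r),f(r+.003)
    return m
E
python3 - <<'E'
from h import *
T=load("top0");S=load("scene0")
for nm,s in(("T",T),("S",S)):
    print(nm,"nest",edgefit(s,square(.032,.032,.135),[.568,.0135,.144]))
    print(nm,"bore",edgefit(s,circle(.0215,.135),[.568,.0135],half=2))
    print(nm,"rack",edgefit(s,square(.033,.065,.022),[.4993,.231,-.025]))
    print(nm,"pocket",edgefit(s,circle(.024,.022),[.4985,.2],half=2))
    print(nm,"stand",edgefit(s,circle(.034,.008),[.508,-.17],half=2.5))
print("T plug upper",edgefit(T,circle(.020,.054,np.linspace(-1.4,1.4,30)),[.568,.0135],half=2,ch=2))
# key bar from red mask, both
E
```

```text
T nest (array([0.56711888, 0.01395858, 0.14303966]), np.float64(0.4030365888626201))
T bore (array([0.56631839, 0.01390468]), np.float64(0.08066367199435817))
T rack (array([ 0.50151955,  0.23151389, -0.00966322]), np.float64(0.22549234955005948))
T pocket (array([0.49826473, 0.20099371]), np.float64(0.20318351042768626))
T stand (array([ 0.50838746, -0.17048936]), np.float64(0.4677316027791787))
S nest (array([0.56804776, 0.01187762, 0.14221034]), np.float64(0.2507234069008034))
S bore (array([0.56784897, 0.01174101]), np.float64(0.14035458658171243))
S rack (array([ 0.5011544 ,  0.22792558, -0.02240016]), np.float64(0.47208092017755626))
S pocket (array([0.49864305, 0.19388437]), np.float64(0.5190566111772423))
S stand (array([ 0.50525941, -0.17794338]), np.float64(0.3030755152005928))
T plug upper (array([0.56280191, 0.01281968]), np.float64(0.30402036346221534))
```

```bash
cat >> h.py <<'E'
def redness(s):
    im=s["image"].astype(float); r=im[...,0]-np.maximum(im[...,1],im[...,2])
    return r
def barfit(s,p0,z=.176,dz=0,vis=None):
    """p = x,y,ang of the red T bar (z fixed); hub included"""
    q0=proj(s,[[p0[0],p0[1],z]])[0].astype(int); u0,v0=q0-[30,30]; k=6
    r=redness(s)[v0:v0+60,u0:u0+60]; m=np.clip(r/np.percentile(r[r>50],70),0,1)
    def ren(p):
        c,sn=np.cos(p[2]),np.sin(p[2]);zz=z+(p[3] if len(p)>3 else 0)
        B=[]
        for a in(-1,1):
            for b in(-1,1):
                for d in(-1,1):
                    for (ex,ey,ez) in((.033,.005,.014),(.033,.008,.011),(.030,.008,.014)):
                        B.append([p[0]+c*a*ex-sn*b*ey,p[1]+sn*a*ex+c*b*ey,zz+d*ez])
        t=np.linspace(0,6.28,24)
        H=[[p[0]+.011*np.cos(x),p[1]+.011*np.sin(x),zz+h] for x in t for h in(-.0235,-.014)]
        im=np.zeros((60*k,60*k),np.float32)
        for P in(B,H):
            q=((proj(s,P)-[u0,v0]+.5)*k-.5)
            h=cv2.convexHull(np.round(q*16).astype(np.int32))
            cv2.fillConvexPoly(im,h,1.0,cv2.LINE_AA if False else 8,4)
        im=cv2.resize(im,(60,60),interpolation=cv2.INTER_AREA)
        return gaussian_filter(im,.7)
    from scipy.optimize import minimize
    f=lambda p:((ren(p)-m)**2).sum()
    p=np.array(p0,float)
    sx=np.array([.004,.004,.1,.004][:len(p)])
    for _ in range(2):
        sim=np.vstack([p]+[p+np.eye(len(p))[i]*sx[i] for i in range(len(p))])
        o=minimize(f,p,method="Nelder-Mead",options=dict(initial_simplex=sim,xatol=1e-5,fatol=1e-3)); p=o.x
    return p,o.fun
E
python3 - <<'E'
from h import *
T=load("top0");S=load("scene0")
for nm,s in(("T",T),("S",S)):
    print(nm,barfit(s,[.508,-.171,-.36]))
E
```

```text
T (array([ 0.50902385, -0.16979634, -0.35315236]), np.float64(23.1883496618824))
S (array([ 0.50990191, -0.1706906 , -0.17491707]), np.float64(65.08359787540422))
```

```bash
cat >> h.py <<'E'
from scipy.spatial.transform import Rotation as Ro
def yaw_of(r): # angle of tool y axis in world
    M=Ro.from_rotvec(r).as_matrix(); return np.arctan2(M[1,1],M[0,1])
def Rdown(yaw): # tool z down, tool y at yaw
    y=np.array([np.cos(yaw),np.sin(yaw),0]);z=np.array([0,0,-1.]);x=np.cross(y,z)
    return np.c_[x,y,z]
def cmd(s,pos,yaw):
    R0=Ro.from_rotvec(s["orientation"]).as_matrix()
    t=R0.T@(np.array(pos)-s["position"])*1000; a=Ro.from_matrix(R0.T@Rdown(yaw)).as_rotvec()
    return dict(tx=round(t[0],1),ty=round(t[1],1),tz=round(t[2],1),ax=round(a[0],4),ay=round(a[1],4),az=round(a[2],4))
def st():
    from cell import robot
    s=robot.sense(); print("t%.2f"%s["clock"],"p",s["position"].round(4),"yaw %.4f"%yaw_of(s["orientation"]),"zax",Ro.from_rotvec(s["orientation"]).as_matrix()[:,2].round(4),"F",s["ft_force"].round(2),"M",s["torque"].round(3),"gap %.4f"%s["finger_gap"],"j",s["joint_pos"].round(2)); return s
E
python3 - <<'E'
from h import *
s=st()
for y in (1.218,1.218-np.pi): print(y,cmd(s,[.42,.25,.33],y))
E
```

```text
t0.10 p [0.1617 0.6034 0.2308] yaw 1.3090 zax [-2.e-04 -1.e-03 -1.e+00] F [-0.39  0.7  -0.86] M [ 0.036  0.027 -0.014] gap 0.0852 j [-1.38  0.52 -0.04  1.6   0.02  1.02 -0.11]
1.218 {'tx': np.float64(-341.0), 'ty': np.float64(-274.6), 'tz': np.float64(-98.9), 'ax': np.float64(-0.001), 'ay': np.float64(0.0001), 'az': np.float64(0.091)}
-1.9235926535897931 {'tx': np.float64(-341.0), 'ty': np.float64(-274.6), 'tz': np.float64(-98.9), 'ax': np.float64(-0.0002), 'ay': np.float64(-0.0015), 'az': np.float64(-3.0506)}
```

Call:
arm_command(
  commands=[
    {"tx": -341, "ty": -275, "tz": -99, "az": 0.091},
    {"tx": -341, "ty": -275, "tz": -99, "az": 0.091},
    {"tx": -341, "ty": -275, "tz": -99, "az": 0.091},
    {"tx": -341, "ty": -275, "tz": -99, "az": 0.091},
    {"tx": -341, "ty": -275, "tz": -99, "az": 0.091},
    {"tx": -341, "ty": -275, "tz": -99, "az": 0.091},
    {"tx": -341, "ty": -275, "tz": -99, "az": 0.091},
    {"tx": -341, "ty": -275, "tz": -99, "az": 0.091},
    {"tx": -341, "ty": -275, "tz": -99, "az": 0.091},
    {"tx": -341, "ty": -275, "tz": -99, "az": 0.091},
  ],
)

```text
invalid input
```

Run:
```python
from h import *
s=st()
print(cmd(s,[.509,-.17,.25],1.218))
```

```text
t0.10 p [0.1617 0.6034 0.2308] yaw 1.3090 zax [-2.e-04 -1.e-03 -1.e+00] F [-0.39  0.7  -0.86] M [ 0.036  0.027 -0.014] gap 0.0852 j [-1.38  0.52 -0.04  1.6   0.02  1.02 -0.11]
{'tx': np.float64(-535.6), 'ty': np.float64(-657.2), 'tz': np.float64(-18.5), 'ax': np.float64(-0.001), 'ay': np.float64(0.0001), 'az': np.float64(0.091)}
```

Call:
arm_command(
  commands=[
    {"tx": -341, "ty": -275, "tz": -99, "ax": 0, "ay": 0, "az": 0.091, "fingers": 85},
    {"tx": -341, "ty": -275, "tz": -99, "ax": 0, "ay": 0, "az": 0.091, "fingers": 85},
    {"tx": -341, "ty": -275, "tz": -99, "ax": 0, "ay": 0, "az": 0.091, "fingers": 85},
    {"tx": -341, "ty": -275, "tz": -99, "ax": 0, "ay": 0, "az": 0.091, "fingers": 85},
    {"tx": -341, "ty": -275, "tz": -99, "ax": 0, "ay": 0, "az": 0.091, "fingers": 85},
    {"tx": -341, "ty": -275, "tz": -99, "ax": 0, "ay": 0, "az": 0.091, "fingers": 85},
    {"tx": -341, "ty": -275, "tz": -99, "ax": 0, "ay": 0, "az": 0.091, "fingers": 85},
    {"tx": -341, "ty": -275, "tz": -99, "ax": 0, "ay": 0, "az": 0.091, "fingers": 85},
    {"tx": -341, "ty": -275, "tz": -99, "ax": 0, "ay": 0, "az": 0.091, "fingers": 85},
  ],
)

```text
clock: 0.85
position: [0.378, 0.3063, 0.3144]
orientation: [-0.551, -3.093, -0.0]
ft_force: [1.3, 0.4, 0.2]
finger_gap: 0.0851
```

Run:
```python
from h import *
s=st()
print(cmd(s,[.509,-.17,.25],1.218))
```

```text
t0.85 p [0.378  0.3063 0.3144] yaw 1.2180 zax [-1.e-04  1.e-04 -1.e+00] F [1.35 0.45 0.16] M [ 0.021 -0.063 -0.042] gap 0.0851 j [-0.9   0.21  0.11  1.85 -0.03  1.08  0.44]
{'tx': np.float64(-287.5), 'ty': np.float64(-401.7), 'tz': np.float64(64.4), 'ax': np.float64(0.0), 'ay': np.float64(-0.0001), 'az': np.float64(0.0)}
```

Call:
arm_command(
  commands=[
    {"tx": -287.5, "ty": -401.7, "tz": 64.4, "ax": 0, "ay": 0, "az": 0, "fingers": 85},
    {"tx": -287.5, "ty": -401.7, "tz": 64.4, "ax": 0, "ay": 0, "az": 0, "fingers": 85},
    {"tx": -287.5, "ty": -401.7, "tz": 64.4, "ax": 0, "ay": 0, "az": 0, "fingers": 85},
    {"tx": -287.5, "ty": -401.7, "tz": 64.4, "ax": 0, "ay": 0, "az": 0, "fingers": 85},
    {"tx": -287.5, "ty": -401.7, "tz": 64.4, "ax": 0, "ay": 0, "az": 0, "fingers": 85},
    {"tx": -287.5, "ty": -401.7, "tz": 64.4, "ax": 0, "ay": 0, "az": 0, "fingers": 85},
    {"tx": -287.5, "ty": -401.7, "tz": 64.4, "ax": 0, "ay": 0, "az": 0, "fingers": 85},
    {"tx": -287.5, "ty": -401.7, "tz": 64.4, "ax": 0, "ay": 0, "az": 0, "fingers": 85},
    {"tx": -287.5, "ty": -401.7, "tz": 64.4, "ax": 0, "ay": 0, "az": 0, "fingers": 85},
    {"tx": -287.5, "ty": -401.7, "tz": 64.4, "ax": 0, "ay": 0, "az": 0, "fingers": 85},
  ],
)

```text
clock: 1.68
position: [0.4869, -0.0922, 0.2599]
orientation: [0.551, 3.093, 0.0]
ft_force: [0.9, 1.5, -1.0]
finger_gap: 0.0851
```

Call:
arm_command(
  commands=[
    {"tx": 0, "ty": 0, "tz": 0, "ax": 0, "ay": 0, "az": 0, "fingers": 60},
  ],
)

```text
clock: 1.77
position: [0.487, -0.0977, 0.2593]
orientation: [0.563, 3.091, -0.005]
ft_force: [-2.0, -0.5, -0.9]
finger_gap: 0.075
```

Run:
```python
from h import *
s=st()
print(cmd(s,[.509,-.17,.25],1.218))
```

```text
t1.77 p [ 0.487  -0.0977  0.2593] yaw 1.2102 zax [-5.0e-04 -2.9e-03 -1.0e+00] F [-2.03 -0.49 -0.93] M [-0.054  0.049  0.046] gap 0.0750 j [-0.23  0.3   0.38  1.91 -0.13  0.95  1.43]
{'tx': np.float64(-46.1), 'ty': np.float64(-59.9), 'tz': np.float64(9.5), 'ax': np.float64(-0.0029), 'ay': np.float64(0.0006), 'az': np.float64(-0.0078)}
```

Call:
arm_command(
  commands=[
    {"tx": -46.1, "ty": -59.9, "tz": 9.5, "ax": 0, "ay": 0, "az": 0, "fingers": 60},
    {"tx": -46.1, "ty": -59.9, "tz": 9.5, "ax": 0, "ay": 0, "az": 0, "fingers": 60},
    {"tx": -46.1, "ty": -59.9, "tz": 9.5, "ax": 0, "ay": 0, "az": 0, "fingers": 60},
    {"tx": -46.1, "ty": -59.9, "tz": 9.5, "ax": 0, "ay": 0, "az": 0, "fingers": 60},
    {"tx": -46.1, "ty": -59.9, "tz": 9.5, "ax": 0, "ay": 0, "az": 0, "fingers": 60},
  ],
)

```text
clock: 2.18
position: [0.5092, -0.162, 0.2503]
orientation: [-0.552, -3.092, -0.0]
ft_force: [0.7, 0.5, -0.1]
finger_gap: 0.06
```

Run:
```python
from h import *
from cell import optics
s=st()
print(cmd(s,[.509,-.17,.157],1.218))
ims=[]
for n in("scene","top"):
    q=optics.snapshot(n); np.savez(f"{n}1.npz",**{k:np.array(v) for k,v in q.items()})
    c=proj(q,[[.509,-.17,.23]])[0].astype(int)-[35,35]
    im=cv2.resize(q["image"][c[1]:c[1]+70,c[0]:c[0]+70,::-1],None,fx=5.5,fy=5.5,interpolation=cv2.INTER_CUBIC)
    P=s["position"]; R=Ro.from_rotvec(s["orientation"]).as_matrix()
    for d in([0,0,0],[0,.03,-.006],[0,-.03,-.006]):
        u=((proj(q,[P+R@np.array(d)])[0]-c+.5)*5.5-.5).astype(int); cv2.drawMarker(im,tuple(map(int,u)),(0,255,0),0,8)
    ims.append(im)
cv2.imwrite("pics/hover.png",np.hstack(ims))
```

```text
t2.18 p [ 0.5092 -0.162   0.2503] yaw 1.2177 zax [-9.e-04  3.e-04 -1.e+00] F [ 0.66  0.55 -0.14] M [0.029 0.012 0.003] gap 0.0600 j [-0.1   0.38  0.39  1.83 -0.17  0.97  1.58]
{'tx': np.float64(-2.7), 'ty': np.float64(-7.6), 'tz': np.float64(93.3), 'ax': np.float64(-0.0), 'ay': np.float64(-0.0009), 'az': np.float64(-0.0003)}
```

View pics/hover.png

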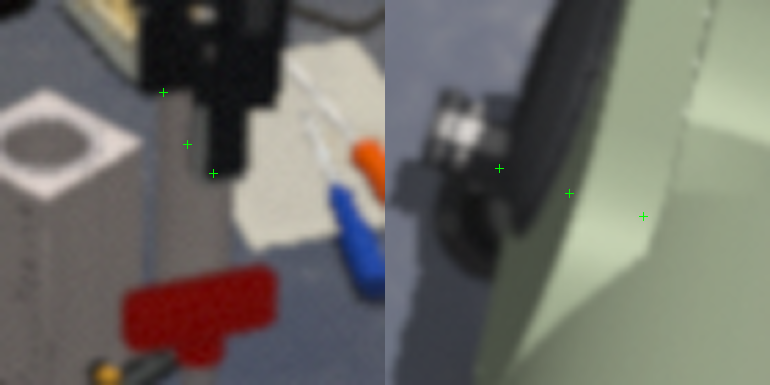

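Call:
arm_command(
  commands=[
    {"tx": -2.7, "ty": -7.6, "tz": 0, "ax": 0, "ay": -0.0009, "az": 0, "fingers": 60},
    {"tx": -2.7, "ty": -7.6, "tz": 33, "ax": 0, "ay": -0.0009, "az": 0, "fingers": 60},
    {"tx": -2.7, "ty": -7.6, "tz": 65, "ax": 0, "ay": -0.0009, "az": 0, "fingers": 50},
    {"tx": -2.7, "ty": -7.6, "tz": 93.3, "ax": 0, "ay": -0.0009, "az": 0, "fingers": 40},
    {"tx": -2.7, "ty": -7.6, "tz": 93.3, "ax": 0, "ay": -0.0009, "az": 0, "fingers": 30},
    {"tx": -2.7, "ty": -7.6, "tz": 93.3, "ax": 0, "ay": -0.0009, "az": 0, "fingers": 30},
  ],
  squeeze=30,
)

```text
clock: 2.78
position: [0.509, -0.1704, 0.1573]
orientation: [-0.551, -3.092, 0.001]
ft_force: [0.6, -0.1, 0.5]
finger_gap: 0.0301
```

Run:
```python
from h import *
from cell import optics
s=st()
print(cmd(s,[.509,-.17,.157],1.218))
ims=[]
for n in("scene",):
    q=optics.snapshot(n); np.savez(f"{n}2.npz",**{k:np.array(v) for k,v in q.items()})
    c=proj(q,[[.509,-.17,.17]])[0].astype(int)-[35,35]
    im=cv2.resize(q["image"][c[1]:c[1]+70,c[0]:c[0]+70,::-1],None,fx=8,fy=8,interpolation=cv2.INTER_CUBIC)
    ims.append(im)
cv2.imwrite("pics/grasp1.png",np.hstack(ims))
```

```text
t2.78 p [ 0.509  -0.1704  0.1573] yaw 1.2182 zax [-1.e-03 -2.e-04 -1.e+00] F [ 0.57 -0.07  0.5 ] M [ 0.027 -0.008 -0.033] gap 0.0301 j [-0.04  0.5   0.35  1.92 -0.24  0.76  1.66]
{'tx': np.float64(0.1), 'ty': np.float64(0.4), 'tz': np.float64(0.3), 'ax': np.float64(-0.0005), 'ay': np.float64(-0.0008), 'az': np.float64(0.0002)}
```

View pics/grasp1.png

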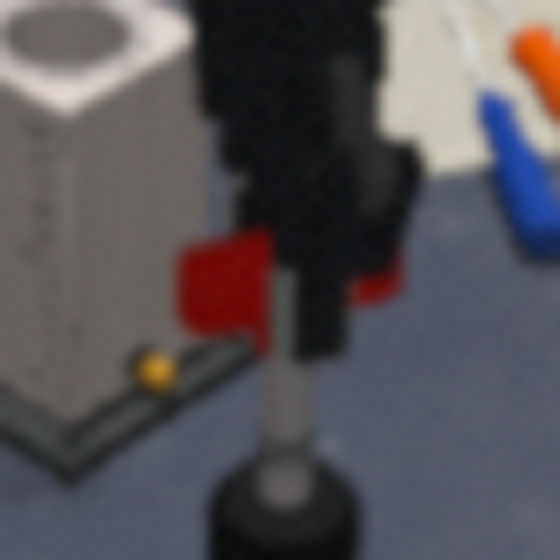

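Call:
arm_command(
  commands=[
    {"tx": 0, "ty": 0, "tz": 0, "ax": 0, "ay": 0, "az": 0, "fingers": 15},
    {"tx": 0, "ty": 0, "tz": 0, "ax": 0, "ay": 0, "az": 0, "fingers": 8},
    {"tx": 0, "ty": 0, "tz": 0, "ax": 0, "ay": 0, "az": 0, "fingers": 8},
    {"tx": 0, "ty": 0, "tz": 0, "ax": 0, "ay": 0, "az": 0, "fingers": 8},
  ],
  squeeze=70,
)

```text
clock: 3.17
position: [0.5104, -0.1708, 0.1594]
orientation: [0.551, 3.089, -0.0]
ft_force: [-1.4, 0.1, 6.4]
finger_gap: 0.0165
```

Run:
```python
from h import *
s=st()
```

```text
t3.17 p [ 0.5104 -0.1708  0.1594] yaw 1.2179 zax [ 4.e-03 -9.e-04 -1.e+00] F [-1.35  0.1   6.43] M [-0.262  0.217 -0.009] gap 0.0165 j [-0.04  0.5   0.35  1.92 -0.24  0.76  1.66]
```

Call:
arm_command(
  commands=[
    {"tx": 0, "ty": 0, "tz": -20, "ax": 0, "ay": 0, "az": 0, "fingers": 8},
    {"tx": 0, "ty": 0, "tz": -40, "ax": 0, "ay": 0, "az": 0, "fingers": 8},
    {"tx": 0, "ty": 0, "tz": -60, "ax": 0, "ay": 0, "az": 0, "fingers": 8},
  ],
)

```text
clock: 3.42
position: [0.5096, -0.1705, 0.2196]
orientation: [0.551, 3.09, -0.0]
ft_force: [1.1, 1.1, -1.2]
finger_gap: 0.0166
```

Run:
```python
from h import *
s=st()
```

```text
t3.42 p [ 0.5096 -0.1705  0.2196] yaw 1.2179 zax [ 2.4e-03 -6.0e-04 -1.0e+00] F [ 1.11  1.05 -1.25] M [-0.011  0.003 -0.011] gap 0.0166 j [-0.07  0.42  0.38  1.86 -0.2   0.89  1.62]
```

Call:
arm_command(
  commands=[
    {"tx": 0, "ty": 0, "tz": -35, "ax": 0, "ay": 0, "az": 0, "fingers": 8},
    {"tx": 0, "ty": 0, "tz": -70, "ax": 0, "ay": 0, "az": 0, "fingers": 8},
    {"tx": 0, "ty": 0, "tz": -96, "ax": 0, "ay": 0, "az": 0, "fingers": 8},
    {"tx": 0, "ty": 0, "tz": -96, "ax": 0, "ay": 0, "az": 0, "fingers": 8},
    {"tx": 0, "ty": 0, "tz": -96, "ax": 0, "ay": 0, "az": 0, "fingers": 8},
  ],
)

```text
clock: 3.83
position: [0.5098, -0.1705, 0.3158]
orientation: [0.55, 3.088, 0.001]
ft_force: [0.2, 0.0, -2.2]
finger_gap: 0.0163
```

Run:
```python
from h import *
from cell import optics
s=st()
for n in("scene",):
    q=optics.snapshot(n); np.savez(f"{n}3.npz",**{k:np.array(v) for k,v in q.items()})
    c=proj(q,[[.509,-.17,.26]])[0].astype(int)-[40,45]
    im=cv2.resize(q["image"][c[1]:c[1]+100,c[0]:c[0]+80,::-1],None,fx=6,fy=6,interpolation=cv2.INTER_CUBIC)
    P=s["position"];R=Ro.from_rotvec(s["orientation"]).as_matrix()
    H=P-R[:,2]*.0166
    for d in(0,.084,.148,.16):
        u=((proj(q,[H+R[:,2]*d])[0]-c+.5)*6-.5).astype(int); cv2.drawMarker(im,tuple(map(int,u)),(0,255,0),0,8)
    cv2.imwrite("pics/lift.png",im)
```

```text
t3.83 p [ 0.5098 -0.1705  0.3158] yaw 1.2181 zax [ 5.3e-03 -6.0e-04 -1.0e+00] F [ 0.15  0.01 -2.24] M [ 0.088 -0.008  0.046] gap 0.0163 j [-0.11  0.31  0.42  1.74 -0.14  1.11  1.57]
```

View pics/lift.png

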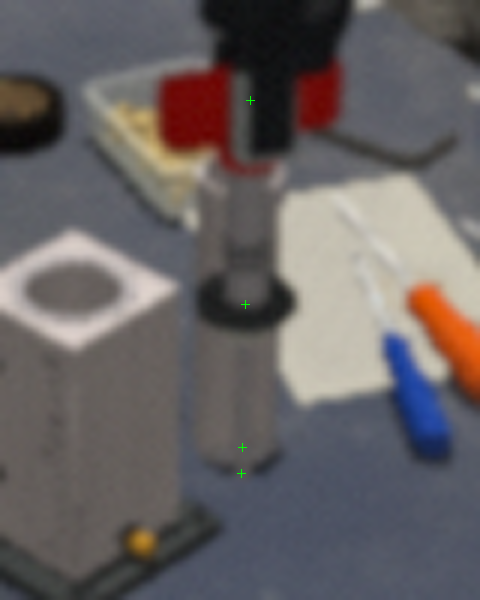

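Run:
```python
from h import *
s=st()
print(cmd(s,[.5675,.013,.3158],1.641))
```

```text
t3.88 p [ 0.5093 -0.1703  0.3143] yaw 1.2182 zax [ 2.8e-03 -3.0e-04 -1.0e+00] F [-0.03  0.47 -0.76] M [-0.063  0.014 -0.069] gap 0.0162 j [-0.11  0.32  0.42  1.74 -0.14  1.11  1.57]
{'tx': np.float64(8.7), 'ty': np.float64(192.1), 'tz': np.float64(-1.4), 'ax': np.float64(0.0002), 'ay': np.float64(0.0029), 'az': np.float64(-0.4228)}
```

Call:
arm_command(
  commands=[
    {"tx": 1, "ty": 25, "tz": -1.4, "ax": 0, "ay": 0.003, "az": -0.05, "fingers": 8},
    {"tx": 3, "ty": 62, "tz": -1.4, "ax": 0, "ay": 0.003, "az": -0.15, "fingers": 8},
    {"tx": 5, "ty": 100, "tz": -1.4, "ax": 0, "ay": 0.003, "az": -0.25, "fingers": 8},
    {"tx": 6.5, "ty": 137, "tz": -1.4, "ax": 0, "ay": 0.003, "az": -0.34, "fingers": 8},
    {"tx": 8, "ty": 170, "tz": -1.4, "ax": 0, "ay": 0.003, "az": -0.4, "fingers": 8},
    {"tx": 8.7, "ty": 188, "tz": -1.4, "ax": 0, "ay": 0.003, "az": -0.4228, "fingers": 8},
    {"tx": 8.7, "ty": 192.1, "tz": -1.4, "ax": 0, "ay": 0.003, "az": -0.4228, "fingers": 8},
    {"tx": 8.7, "ty": 192.1, "tz": -1.4, "ax": 0, "ay": 0.003, "az": -0.4228, "fingers": 8},
    {"tx": 8.7, "ty": 192.1, "tz": -1.4, "ax": 0, "ay": 0.003, "az": -0.4228, "fingers": 8},
  ],
)

```text
clock: 4.63
position: [0.567, 0.0118, 0.3142]
orientation: [0.107, -3.137, 0.001]
ft_force: [0.4, -1.3, -0.5]
finger_gap: 0.0166
```

```bash
cat > look.py <<'E'
from h import *
from cell import optics
import sys
def look(nm,off=.0166,k=6,w=80,h=100,cam="scene",ctr=.08):
    s=st()
    q=optics.snapshot(cam); np.savez(f"{nm}.npz",**{k_:np.array(v) for k_,v in q.items()})
    P=s["position"];R=Ro.from_rotvec(s["orientation"]).as_matrix()
    H=P-R[:,2]*off
    c=proj(q,[H+R[:,2]*ctr])[0].astype(int)-[w//2,h//2]
    c=np.maximum(c,0)
    im=cv2.resize(q["image"][c[1]:c[1]+h,c[0]:c[0]+w,::-1],None,fx=k,fy=k,interpolation=cv2.INTER_CUBIC)
    for d in(0,.084,.148,.16):
        u=((proj(q,[H+R[:,2]*d])[0]-c+.5)*k-.5).astype(int); cv2.drawMarker(im,tuple(map(int,u)),(0,255,0),0,8)
    cv2.imwrite(f"pics/{nm}.png",im); print("crop origin",c)
    return s,q
if __name__=="__main__": look(sys.argv[1])
E
python3 look.py overnest; python3 -c "
from h import *
s=st();print(cmd(s,[.5675,.013,.3158],1.641))"
```

```text
t4.63 p [0.567  0.0118 0.3142] yaw 1.6391 zax [-3.e-03 -6.e-04 -1.e+00] F [ 0.38 -1.27 -0.52] M [-0.089 -0.069 -0.03 ] gap 0.0166 j [-0.32  0.36  0.26  1.66 -0.1   1.14  1.61]
crop origin [221  86]
t4.68 p [0.5671 0.0114 0.3144] yaw 1.6385 zax [-2.7e-03 -6.0e-04 -1.0e+00] F [-0.1  -1.03 -1.47] M [-0.026 -0.006  0.007] gap 0.0165 j [-0.32  0.36  0.26  1.66 -0.1   1.14  1.61]
{'tx': np.float64(-0.5), 'ty': np.float64(1.6), 'tz': np.float64(-1.4), 'ax': np.float64(-0.0004), 'ay': np.float64(-0.0027), 'az': np.float64(-0.0025)}
```

View pics/overnest.png

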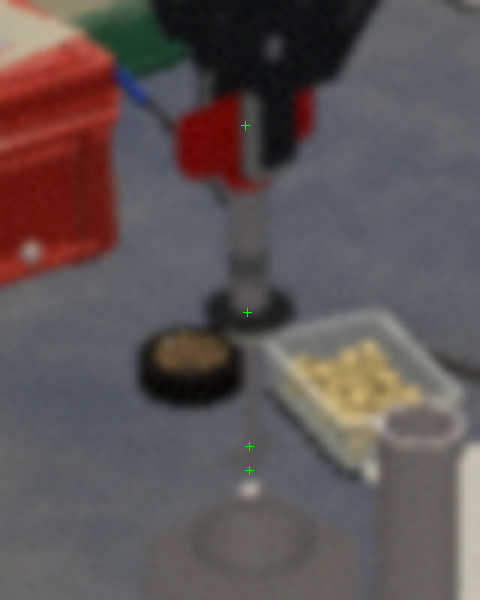

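Run:
```python
from h import *
q=load("overnest")
for z in(.247,.249,.251):
  print(z,edgefit(q,circle(.0185,z),[.567,.0116],half=2))
g=cv2.resize(q["image"][130:150,245:290,::-1],None,fx=16,fy=16,interpolation=cv2.INTER_CUBIC);cv2.imwrite("pics/fl.png",g)
print(edgefit(q,square(.032,.032,.135),[.568,.0135,.144]),edgefit(q,circle(.0215,.135),[.568,.0135],half=2))
```

```text
0.247 (array([0.56860252, 0.01302554]), np.float64(0.2768363372943623))
0.249 (array([0.56653486, 0.01015631]), np.float64(0.2702932283372605))
0.251 (array([0.56441961, 0.00733106]), np.float64(0.2641987478102845))
(array([0.56798221, 0.01330015, 0.1621048 ]), np.float64(0.34755883895327117)) (array([0.56942931, 0.01526671]), np.float64(0.37735151161943986))
```

View pics/fl.png

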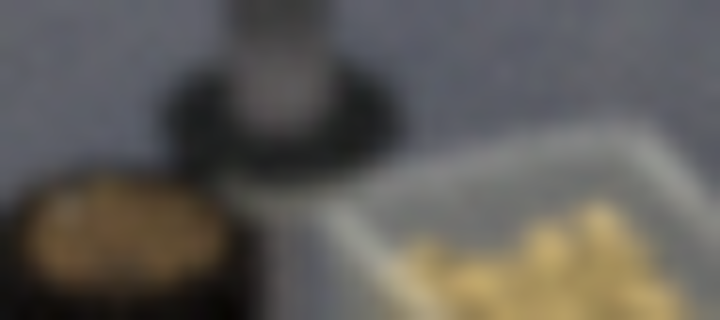

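Run:
```python
from h import *
s=st()
print(cmd(s,[.5678,.0126,.205],1.641))
```

```text
t4.68 p [0.5671 0.0114 0.3144] yaw 1.6385 zax [-2.7e-03 -6.0e-04 -1.0e+00] F [-0.1  -1.03 -1.47] M [-0.026 -0.006  0.007] gap 0.0165 j [-0.32  0.36  0.26  1.66 -0.1   1.14  1.61]
{'tx': np.float64(-1.1), 'ty': np.float64(1.2), 'tz': np.float64(109.4), 'ax': np.float64(-0.0004), 'ay': np.float64(-0.0027), 'az': np.float64(-0.0025)}
```

Call:
arm_command(
  commands=[
    {"tx": -1, "ty": 1.2, "tz": 15, "ax": 0, "ay": -0.0027, "az": -0.0025, "fingers": 8},
    {"tx": -1, "ty": 1.2, "tz": 45, "ax": 0, "ay": -0.0027, "az": -0.0025, "fingers": 8},
    {"tx": -1, "ty": 1.2, "tz": 75, "ax": 0, "ay": -0.0027, "az": -0.0025, "fingers": 8},
    {"tx": -1, "ty": 1.2, "tz": 98, "ax": 0, "ay": -0.0027, "az": -0.0025, "fingers": 8},
    {"tx": -1, "ty": 1.2, "tz": 109, "ax": 0, "ay": -0.0027, "az": -0.0025, "fingers": 8},
    {"tx": -1, "ty": 1.2, "tz": 109, "ax": 0, "ay": -0.0027, "az": -0.0025, "fingers": 8},
    {"tx": -1, "ty": 1.2, "tz": 109, "ax": 0, "ay": -0.0027, "az": -0.0025, "fingers": 8},
  ],
)

```text
clock: 5.27
position: [0.5683, 0.0134, 0.2064]
orientation: [-0.112, 3.139, -0.0]
ft_force: [0.6, 0.4, -0.3]
finger_gap: 0.0165
```

```bash
python3 look.py mouth
```

```text
t5.27 p [0.5683 0.0134 0.2064] yaw 1.6419 zax [ 7.e-04 -0.e+00 -1.e+00] F [ 0.64  0.42 -0.29] M [-0.041 -0.007  0.012] gap 0.0165 j [-0.3   0.47  0.24  1.79 -0.14  0.9   1.64]
crop origin [222 122]
```

View pics/mouth.png

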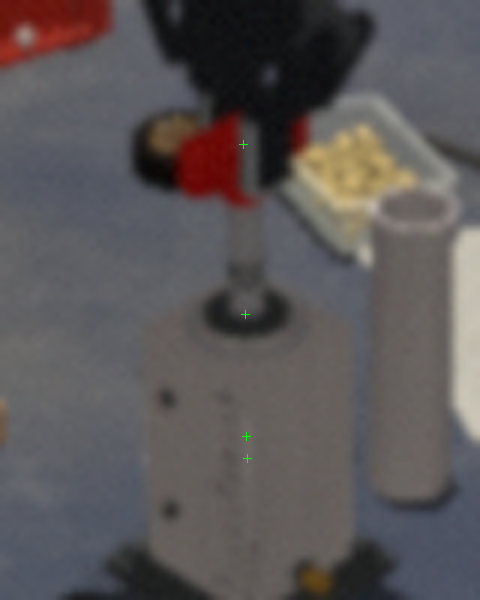

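Call:
arm_command(
  commands=[
    {"tx": 0, "ty": 0, "tz": 5, "ax": 0, "ay": 0, "az": 0, "fingers": 8},
    {"tx": 0, "ty": 0, "tz": 9, "ax": 0, "ay": 0, "az": 0, "fingers": 8},
    {"tx": 0, "ty": 0, "tz": 11, "ax": 0, "ay": 0, "az": 0, "fingers": 8},
    {"tx": 0, "ty": 0, "tz": 12, "ax": 0, "ay": 0, "az": 0, "fingers": 8},
    {"tx": 0, "ty": 0, "tz": 13, "ax": 0, "ay": 0, "az": 0, "fingers": 8},
    {"tx": 0, "ty": 0, "tz": 13, "ax": 0, "ay": 0, "az": 0, "fingers": 8},
  ],
)

```text
clock: 5.82
position: [0.5681, 0.0142, 0.1926]
orientation: [-0.114, 3.139, 0.0]
ft_force: [0.4, -0.7, -1.7]
finger_gap: 0.0163
```

```bash
python3 -c "
from h import *
st()"
```

```text
t5.82 p [0.5681 0.0142 0.1926] yaw 1.6433 zax [ 5.e-04  3.e-04 -1.e+00] F [ 0.37 -0.68 -1.71] M [ 0.004 -0.007  0.021] gap 0.0163 j [-0.3   0.49  0.23  1.8  -0.14  0.87  1.64]
```

Call:
arm_command(
  commands=[
    {"tx": 0, "ty": 0, "tz": 3, "ax": 0, "ay": 0, "az": 0, "fingers": 8},
    {"tx": 0, "ty": 0, "tz": 6, "ax": 0, "ay": 0, "az": 0, "fingers": 8},
    {"tx": 0, "ty": 0, "tz": 8, "ax": 0, "ay": 0, "az": 0, "fingers": 8},
    {"tx": 0, "ty": 0, "tz": 8, "ax": 0, "ay": 0, "az": 0, "fingers": 8},
    {"tx": 0, "ty": 0, "tz": 8, "ax": 0, "ay": 0, "az": 0, "fingers": 8},
  ],
)

```text
clock: 6.23
position: [0.5681, 0.0142, 0.1845]
orientation: [-0.114, 3.139, 0.0]
ft_force: [0.4, 0.1, -0.5]
finger_gap: 0.0166
```

```bash
python3 -c "
from h import *
st()"
```

```text
t6.23 p [0.5681 0.0142 0.1845] yaw 1.6432 zax [ 3.e-04  2.e-04 -1.e+00] F [ 0.45  0.1  -0.54] M [ 0.002 -0.007 -0.012] gap 0.0166 j [-0.29  0.5   0.23  1.81 -0.14  0.85  1.65]
```

Call:
arm_command(
  commands=[
    {"tx": 0, "ty": 0, "tz": 2, "ax": 0, "ay": 0, "az": 0, "fingers": 8},
    {"tx": 0, "ty": 0, "tz": 4, "ax": 0, "ay": 0, "az": 0, "fingers": 8},
    {"tx": 0, "ty": 0, "tz": 6, "ax": 0, "ay": 0, "az": 0, "fingers": 8},
    {"tx": 0, "ty": 0, "tz": 7, "ax": 0, "ay": 0, "az": 0, "fingers": 8},
    {"tx": 0, "ty": 0, "tz": 7, "ax": 0, "ay": 0, "az": 0, "fingers": 8},
  ],
)

```text
clock: 6.65
position: [0.568, 0.0142, 0.1773]
orientation: [-0.114, 3.139, 0.0]
ft_force: [-0.4, 0.3, -1.3]
finger_gap: 0.0167
```

```bash
python3 -c "
from h import *
st()"
```

```text
t6.65 p [0.568  0.0142 0.1773] yaw 1.6432 zax [ 1.e-04  2.e-04 -1.e+00] F [-0.36  0.26 -1.34] M [ 0.026 -0.021  0.011] gap 0.0167 j [-0.29  0.51  0.23  1.82 -0.15  0.84  1.65]
```

Call:
arm_command(
  commands=[
    {"tx": 0, "ty": 0, "tz": 3, "ax": 0, "ay": 0, "az": 0, "fingers": 8},
    {"tx": 0, "ty": 0, "tz": 5, "ax": 0, "ay": 0, "az": 0, "fingers": 8},
    {"tx": 0, "ty": 0, "tz": 6, "ax": 0, "ay": 0, "az": 0, "fingers": 8},
    {"tx": 0, "ty": 0, "tz": 6, "ax": 0, "ay": 0, "az": 0, "fingers": 8},
    {"tx": 0, "ty": 0, "tz": 6, "ax": 0, "ay": 0, "az": 0, "fingers": 8},
  ],
)

```text
clock: 7.07
position: [0.5682, 0.0142, 0.1716]
orientation: [-0.114, 3.139, 0.0]
ft_force: [0.7, 0.0, -1.0]
finger_gap: 0.0169
```

```bash
python3 -c "
from h import *
st()"
```

```text
t7.07 p [0.5682 0.0142 0.1716] yaw 1.6432 zax [ 5.e-04  3.e-04 -1.e+00] F [ 0.66  0.04 -1.03] M [-0.011 -0.025  0.031] gap 0.0169 j [-0.29  0.51  0.22  1.82 -0.15  0.82  1.65]
```

Call:
arm_command(
  commands=[
    {"tx": 0, "ty": 0, "tz": 3, "ax": 0, "ay": 0, "az": 0, "fingers": 8},
    {"tx": 0, "ty": 0, "tz": 5, "ax": 0, "ay": 0, "az": 0, "fingers": 8},
    {"tx": 0, "ty": 0, "tz": 6.5, "ax": 0, "ay": 0, "az": 0, "fingers": 8},
    {"tx": 0, "ty": 0, "tz": 6.5, "ax": 0, "ay": 0, "az": 0, "fingers": 8},
  ],
)

```text
clock: 7.4
position: [0.5682, 0.0142, 0.165]
orientation: [-0.114, 3.139, 0.0]
ft_force: [0.1, 0.7, 2.1]
finger_gap: 0.0163
```

```bash
python3 -c "
from h import *
st()"
```

```text
t7.40 p [0.5682 0.0142 0.165 ] yaw 1.6432 zax [ 6.e-04  3.e-04 -1.e+00] F [0.08 0.71 2.14] M [-0.015 -0.016 -0.026] gap 0.0163 j [-0.29  0.52  0.22  1.83 -0.15  0.81  1.65]
```

Call:
arm_command(
  commands=[
    {"tx": 0, "ty": 0, "tz": -4, "ax": 0, "ay": 0, "az": 0, "fingers": 8},
    {"tx": 0, "ty": 0, "tz": -6.4, "ax": 0, "ay": 0, "az": 0, "fingers": 8},
    {"tx": 0, "ty": 0, "tz": -6.4, "ax": 0, "ay": 0, "az": 0.06, "fingers": 8},
    {"tx": 0, "ty": 0, "tz": -6.4, "ax": 0, "ay": 0, "az": 0.16, "fingers": 8},
    {"tx": 0, "ty": 0, "tz": -6.4, "ax": 0, "ay": 0, "az": 0.26, "fingers": 8},
    {"tx": 0, "ty": 0, "tz": -6.4, "ax": 0, "ay": 0, "az": 0.36, "fingers": 8},
    {"tx": 0, "ty": 0, "tz": -6.4, "ax": 0, "ay": 0, "az": 0.46, "fingers": 8},
    {"tx": 0, "ty": 0, "tz": -6.4, "ax": 0, "ay": 0, "az": 0.5, "fingers": 8},
  ],
)

```text
clock: 8.07
position: [0.5682, 0.0143, 0.1719]
orientation: [0.676, 3.067, 0.001]
ft_force: [0.4, 0.0, -0.9]
finger_gap: 0.0165
```

```bash
python3 -c "
from h import *
st()"
```

```text
t8.07 p [0.5682 0.0143 0.1719] yaw 1.1372 zax [ 7.e-04  3.e-04 -1.e+00] F [ 0.41  0.05 -0.93] M [-0.016  0.015 -0.077] gap 0.0165 j [-0.38  0.53  0.36  1.82 -0.24  0.83  1.23]
```

Call:
arm_command(
  commands=[
    {"tx": 0, "ty": 0, "tz": 0, "ax": 0, "ay": 0, "az": 0.08, "fingers": 8},
    {"tx": 0, "ty": 0, "tz": 0, "ax": 0, "ay": 0, "az": 0.19, "fingers": 8},
    {"tx": 0, "ty": 0, "tz": 0, "ax": 0, "ay": 0, "az": 0.3, "fingers": 8},
    {"tx": 0, "ty": 0, "tz": 0, "ax": 0, "ay": 0, "az": 0.41, "fingers": 8},
    {"tx": 0, "ty": 0, "tz": 0, "ax": 0, "ay": 0, "az": 0.52, "fingers": 8},
    {"tx": 0, "ty": 0, "tz": 0, "ax": 0, "ay": 0, "az": 0.63, "fingers": 8},
    {"tx": 0, "ty": 0, "tz": 0, "ax": 0, "ay": 0, "az": 0.74, "fingers": 8},
    {"tx": 0, "ty": 0, "tz": 0, "ax": 0, "ay": 0, "az": 0.85, "fingers": 8},
    {"tx": 0, "ty": 0, "tz": 0, "ax": 0, "ay": 0, "az": 0.96, "fingers": 8},
    {"tx": 0, "ty": 0, "tz": 0, "ax": 0, "ay": 0, "az": 1.03, "fingers": 8},
  ],
)

```text
clock: 8.9
position: [0.5682, 0.0144, 0.1718]
orientation: [2.099, 2.337, 0.001]
ft_force: [-0.5, 0.0, -1.6]
finger_gap: 0.0166
```

Call:
arm_command(
  commands=[
    {"tx": 0, "ty": 0, "tz": 0, "ax": 0, "ay": 0, "az": 0.035, "fingers": 8},
    {"tx": 0, "ty": 0, "tz": 0, "ax": 0, "ay": 0, "az": 0.035, "fingers": 8},
  ],
)

```text
clock: 9.07
position: [0.5682, 0.0144, 0.1717]
orientation: [2.134, 2.305, 0.001]
ft_force: [0.7, 0.9, -1.0]
finger_gap: 0.0163
```

```bash
python3 -c "
from h import *
st()"
```

```text
t9.07 p [0.5682 0.0144 0.1717] yaw 0.0767 zax [ 6.e-04  3.e-04 -1.e+00] F [ 0.73  0.9  -0.99] M [-0.066 -0.001  0.034] gap 0.0163 j [-0.57  0.59  0.65  1.83 -0.46  0.87  0.37]
```

Call:
arm_command(
  commands=[
    {"tx": 0, "ty": 0, "tz": -2, "ax": 0, "ay": 0, "az": 0, "fingers": 8},
    {"tx": 0, "ty": 0, "tz": -4, "ax": 0, "ay": 0, "az": 0, "fingers": 8},
    {"tx": 0, "ty": 0, "tz": -6, "ax": 0, "ay": 0, "az": 0, "fingers": 8},
    {"tx": 0, "ty": 0, "tz": -7, "ax": 0, "ay": 0, "az": 0, "fingers": 8},
    {"tx": 0, "ty": 0, "tz": -7, "ax": 0, "ay": 0, "az": 0, "fingers": 8},
  ],
)

```text
clock: 9.48
position: [0.5682, 0.0142, 0.1788]
orientation: [2.132, 2.307, 0.001]
ft_force: [-0.7, -0.3, -3.5]
finger_gap: 0.0167
```

```bash
python3 -c "
from h import *
st()"
```

```text
t9.48 p [0.5682 0.0142 0.1788] yaw 0.0787 zax [ 7.e-04  5.e-04 -1.e+00] F [-0.68 -0.27 -3.51] M [-0.1   -0.075  0.02 ] gap 0.0167 j [-0.58  0.59  0.65  1.83 -0.45  0.88  0.37]
```

Call:
arm_command(
  commands=[
    {"tx": 0, "ty": 0, "tz": -1, "ax": 0, "ay": 0, "az": 0, "fingers": 8},
    {"tx": 0, "ty": 0, "tz": -2, "ax": 0, "ay": 0, "az": 0, "fingers": 8},
    {"tx": 0, "ty": 0, "tz": -3, "ax": 0, "ay": 0, "az": 0, "fingers": 8},
  ],
)

```text
clock: 9.73
position: [0.5679, 0.0143, 0.1814]
orientation: [-2.133, -2.307, -0.0]
ft_force: [0.9, -1.4, -8.4]
finger_gap: 0.0163
```

```bash
python3 -c "
from h import *
st()"
```

```text
t9.73 p [0.5679 0.0143 0.1814] yaw 0.0784 zax [-1.e-04  2.e-04 -1.e+00] F [ 0.95 -1.38 -8.41] M [ 0.024 -0.051 -0.015] gap 0.0163 j [-0.58  0.58  0.66  1.83 -0.45  0.89  0.36]
```

Call:
arm_command(
  commands=[
    {"tx": 0, "ty": 0, "tz": -1, "ax": 0, "ay": 0, "az": 0, "fingers": 8},
    {"tx": 0, "ty": 0, "tz": -2, "ax": 0, "ay": 0, "az": 0, "fingers": 8},
    {"tx": 0, "ty": 0, "tz": -3, "ax": 0, "ay": 0, "az": 0, "fingers": 8},
  ],
)

```text
clock: 9.98
position: [0.5683, 0.0141, 0.1849]
orientation: [2.133, 2.306, 0.001]
ft_force: [-0.2, -0.2, -3.0]
finger_gap: 0.0162
```

```bash
python3 -c "
from h import *
st()"
```

```text
t9.98 p [0.5683 0.0141 0.1849] yaw 0.0782 zax [ 9.e-04  3.e-04 -1.e+00] F [-0.17 -0.22 -2.97] M [-0.003 -0.005 -0.029] gap 0.0162 j [-0.58  0.58  0.66  1.82 -0.44  0.89  0.36]
```

Call:
arm_command(
  commands=[
    {"tx": 0, "ty": 0, "tz": -6, "ax": 0, "ay": 0, "az": 0, "fingers": 8},
    {"tx": 0, "ty": 0, "tz": -16, "ax": 0, "ay": 0, "az": 0, "fingers": 8},
    {"tx": 0, "ty": 0, "tz": -28, "ax": 0, "ay": 0, "az": 0, "fingers": 8},
    {"tx": 0, "ty": 0, "tz": -36, "ax": 0, "ay": 0, "az": 0, "fingers": 8},
    {"tx": 0, "ty": 0, "tz": -40, "ax": 0, "ay": 0, "az": 0, "fingers": 8},
  ],
)

```text
clock: 10.4
position: [0.5687, 0.0142, 0.2265]
orientation: [2.132, 2.306, 0.004]
ft_force: [0.7, -0.0, -3.5]
finger_gap: 0.0165
```

```bash
python3 -c "
from h import *
st()"
```

```text
t10.40 p [0.5687 0.0142 0.2265] yaw 0.0782 zax [ 2.6e-03  8.0e-04 -1.0e+00] F [ 0.69 -0.02 -3.52] M [ 0.04  -0.072 -0.009] gap 0.0165 j [-0.61  0.53  0.7   1.78 -0.4   0.97  0.33]
```

Call:
arm_command(
  commands=[
    {"tx": 0, "ty": 0, "tz": -8, "ax": 0, "ay": 0, "az": 0, "fingers": 8},
    {"tx": 0, "ty": 0, "tz": -22, "ax": 0, "ay": 0, "az": 0, "fingers": 8},
    {"tx": 0, "ty": 0, "tz": -40, "ax": 0, "ay": 0, "az": 0, "fingers": 8},
    {"tx": 0, "ty": 0, "tz": -60, "ax": 0, "ay": 0, "az": 0, "fingers": 8},
    {"tx": 0, "ty": 0, "tz": -80, "ax": 0, "ay": 0, "az": 0, "fingers": 8},
    {"tx": 0, "ty": 0, "tz": -96, "ax": 0, "ay": 0, "az": 0, "fingers": 8},
    {"tx": 0, "ty": 0, "tz": -106, "ax": 0, "ay": 0, "az": 0, "fingers": 8},
    {"tx": 0, "ty": 0, "tz": -110, "ax": 0, "ay": 0, "az": 0, "fingers": 8},
    {"tx": 0, "ty": 0, "tz": -110, "ax": 0, "ay": 0, "az": 0, "fingers": 8},
    {"tx": 0, "ty": 0, "tz": -110, "ax": 0, "ay": 0, "az": 0, "fingers": 8},
  ],
)

```text
clock: 11.23
position: [0.5678, 0.0143, 0.3339]
orientation: [-2.132, -2.307, -0.0]
ft_force: [0.1, 0.2, -4.3]
finger_gap: 0.0162
```

```bash
python3 look.py out; python3 -c "
from h import *
s=st();print(cmd(s,[.4985,.2,.34],1.641-np.pi/2-.0))"
```

```text
t11.23 p [0.5678 0.0143 0.3339] yaw 0.0784 zax [-3.e-04  3.e-04 -1.e+00] F [ 0.13  0.2  -4.34] M [ 0.048 -0.049 -0.001] gap 0.0162 j [-0.67  0.42  0.77  1.65 -0.31  1.2   0.25]
crop origin [221  78]
t11.28 p [0.5677 0.0143 0.3337] yaw 0.0783 zax [-7.e-04  1.e-04 -1.e+00] F [-0.16  0.52 -3.11] M [ 0.018 -0.005  0.058] gap 0.0162 j [-0.67  0.42  0.77  1.65 -0.31  1.2   0.25]
{'tx': np.float64(190.6), 'ty': np.float64(-54.5), 'tz': np.float64(-6.2), 'ax': np.float64(-0.0007), 'ay': np.float64(-0.0001), 'az': np.float64(0.0081)}
```

View pics/out.png

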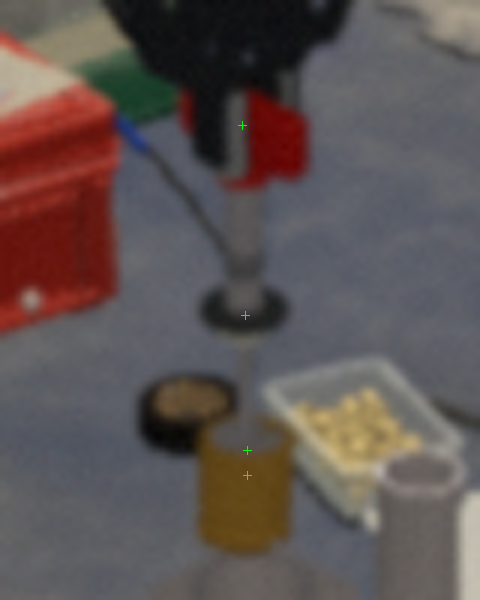

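Run:
```python
from h import *
T=load("top0");S=load("scene0")
print(ray_z(T,[[185.3,217.9],[173.3,217.75]],.022))
for s,nm in((T,"pT"),(S,"pS")):
    c=proj(s,[[.499,.2,.02]])[0].astype(int)-[32,22]; k=12
    im=cv2.resize(s["image"][c[1]:c[1]+44,c[0]:c[0]+64,::-1],None,fx=k,fy=k,interpolation=cv2.INTER_CUBIC)
    def dr(P,col): cv2.polylines(im,[np.round(((proj(s,P)-c+.5)*k-.5)*16).astype(int)],True,col,1,cv2.LINE_AA,4)
    t=np.linspace(0,6.28,50)
    C=np.array([.499,.2005]);a=-.025;R=np.array([[np.cos(a),-np.sin(a)],[np.sin(a),np.cos(a)]])
    dr(np.c_[C[0]+.024*np.cos(t),C[1]+.024*np.sin(t),0*t+.022],(0,200,0))
    sq=(np.array([[1,1],[-1,1],[-1,-1],[1,-1]])*[.033,.065]+[0,.031])@R.T+C
    dr(np.c_[sq,[.022]*4],(0,0,255))
    cv2.imwrite(f"pics/{nm}.png",im)
```

```text
[[0.49979558 0.19913981 0.022     ]
 [0.50107979 0.23098509 0.022     ]]
```

View pics/pT.png

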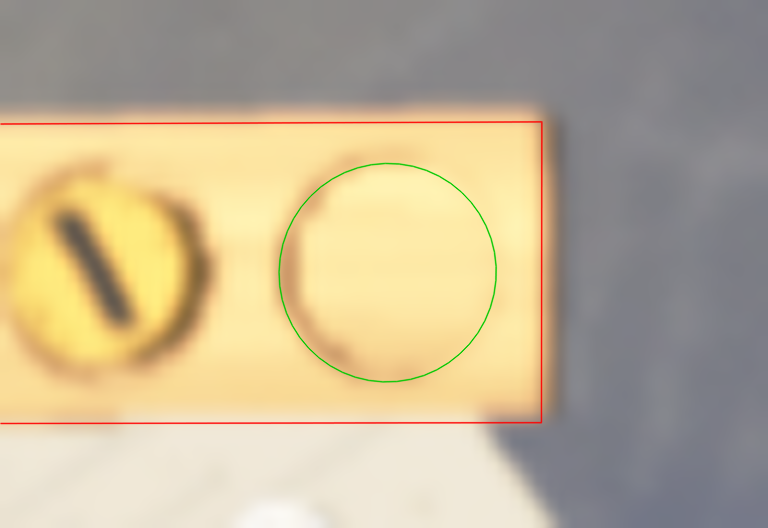

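View pics/pS.png

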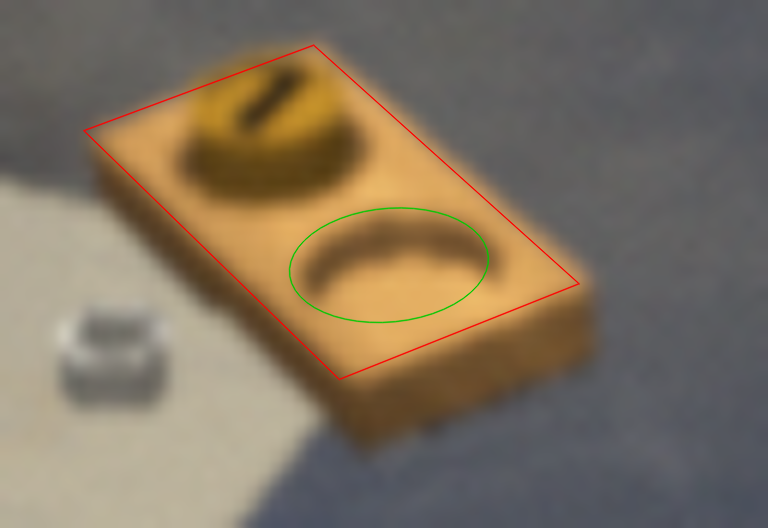

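Run:
```python
from h import *
s=st();print(cmd(s,[.501,.1995,.33],.0783))
```

```text
t11.28 p [0.5677 0.0143 0.3337] yaw 0.0783 zax [-7.e-04  1.e-04 -1.e+00] F [-0.16  0.52 -3.11] M [ 0.018 -0.005  0.058] gap 0.0162 j [-0.67  0.42  0.77  1.65 -0.31  1.2   0.25]
{'tx': np.float64(189.9), 'ty': np.float64(-52.0), 'tz': np.float64(3.8), 'ax': np.float64(-0.0007), 'ay': np.float64(-0.0001), 'az': np.float64(0.0)}
```

Call:
arm_command(
  commands=[
    {"tx": 6, "ty": -1.6, "tz": 0, "ax": 0, "ay": 0, "az": 0, "fingers": 8},
    {"tx": 20, "ty": -5.5, "tz": 0, "ax": 0, "ay": 0, "az": 0, "fingers": 8},
    {"tx": 40, "ty": -11, "tz": 0, "ax": 0, "ay": 0, "az": 0, "fingers": 8},
    {"tx": 64, "ty": -17.5, "tz": 0, "ax": 0, "ay": 0, "az": 0, "fingers": 8},
    {"tx": 90, "ty": -24.6, "tz": 0, "ax": 0, "ay": 0, "az": 0, "fingers": 8},
    {"tx": 116, "ty": -31.8, "tz": 0, "ax": 0, "ay": 0, "az": 0, "fingers": 8},
    {"tx": 142, "ty": -38.9, "tz": 1, "ax": 0, "ay": 0, "az": 0, "fingers": 8},
    {"tx": 164, "ty": -45, "tz": 2, "ax": 0, "ay": 0, "az": 0, "fingers": 8},
    {"tx": 180, "ty": -49.3, "tz": 3, "ax": 0, "ay": 0, "az": 0, "fingers": 8},
    {"tx": 188, "ty": -51.5, "tz": 3.8, "ax": 0, "ay": 0, "az": 0, "fingers": 8},
  ],
)

```text
clock: 12.12
position: [0.5007, 0.2003, 0.33]
orientation: [-2.129, -2.309, 0.0]
ft_force: [0.1, 0.9, -3.1]
finger_gap: 0.0167
```

Call:
arm_command(
  commands=[
    {"tx": 1.9, "ty": -0.5, "tz": 0, "ax": 0, "ay": 0, "az": 0, "fingers": 8},
    {"tx": 1.9, "ty": -0.5, "tz": 0, "ax": 0, "ay": 0, "az": 0, "fingers": 8},
    {"tx": 1.9, "ty": -0.5, "tz": 0, "ax": 0, "ay": 0, "az": 0, "fingers": 8},
  ],
)

```text
clock: 12.37
position: [0.5017, 0.1983, 0.3308]
orientation: [2.134, 2.305, 0.0]
ft_force: [0.5, -0.4, -3.5]
finger_gap: 0.0166
```

Run:
```python
from h import *
s=st();print(cmd(s,[.501,.1995,.2],.0783))
```

```text
t12.37 p [0.5017 0.1983 0.3308] yaw 0.0770 zax [ 7.e-04 -2.e-04 -1.e+00] F [ 0.51 -0.42 -3.46] M [-0.133 -0.032 -0.022] gap 0.0166 j [-1.04  0.36  0.75  1.72 -0.27  1.16 -0.14]
{'tx': np.float64(1.3), 'ty': np.float64(-0.7), 'tz': np.float64(130.8), 'ax': np.float64(0.0007), 'ay': np.float64(0.0003), 'az': np.float64(-0.0013)}
```

Call:
arm_command(
  commands=[
    {"tx": 0.6, "ty": -0.3, "tz": 8, "ax": 0, "ay": 0, "az": 0, "fingers": 8},
    {"tx": 1, "ty": -0.6, "tz": 25, "ax": 0, "ay": 0, "az": 0, "fingers": 8},
    {"tx": 1, "ty": -0.6, "tz": 47, "ax": 0, "ay": 0, "az": 0, "fingers": 8},
    {"tx": 1, "ty": -0.6, "tz": 70, "ax": 0, "ay": 0, "az": 0, "fingers": 8},
    {"tx": 1, "ty": -0.6, "tz": 92, "ax": 0, "ay": 0, "az": 0, "fingers": 8},
    {"tx": 1, "ty": -0.6, "tz": 110, "ax": 0, "ay": 0, "az": 0, "fingers": 8},
    {"tx": 1, "ty": -0.6, "tz": 121, "ax": 0, "ay": 0, "az": 0, "fingers": 8},
    {"tx": 1, "ty": -0.6, "tz": 125, "ax": 0, "ay": 0, "az": 0, "fingers": 8},
    {"tx": 1, "ty": -0.6, "tz": 125, "ax": 0, "ay": 0, "az": 0, "fingers": 8},
    {"tx": 1, "ty": -0.6, "tz": 125, "ax": 0, "ay": 0, "az": 0, "fingers": 8},
  ],
)

```text
clock: 13.2
position: [0.5013, 0.2002, 0.2064]
orientation: [2.133, 2.306, 0.002]
ft_force: [0.7, -0.3, -3.9]
finger_gap: 0.0164
```

Run:
```python
from look import *
s,q=look("pock",ctr=.1)
C=np.array([.501,.1995])
for z,r in((.0356,.02),(.0816,.02)):
    print(edgefit(q,circle(r,z,np.linspace(-2.2-.0,1.0,30) if 0 else None),s["position"][:2],half=2))
```

```text
t13.20 p [0.5013 0.2002 0.2064] yaw 0.0777 zax [ 1.3e-03  5.0e-04 -1.0e+00] F [ 0.66 -0.3  -3.93] M [0.035 0.015 0.009] gap 0.0164 j [-0.97  0.5   0.67  1.88 -0.39  0.9  -0.04]
crop origin [162 107]
(array([0.50079526, 0.20390937]), np.float64(0.3427480112335604))
(array([0.50250187, 0.20357714]), np.float64(0.3006697590206381))
```

View pics/pock.png

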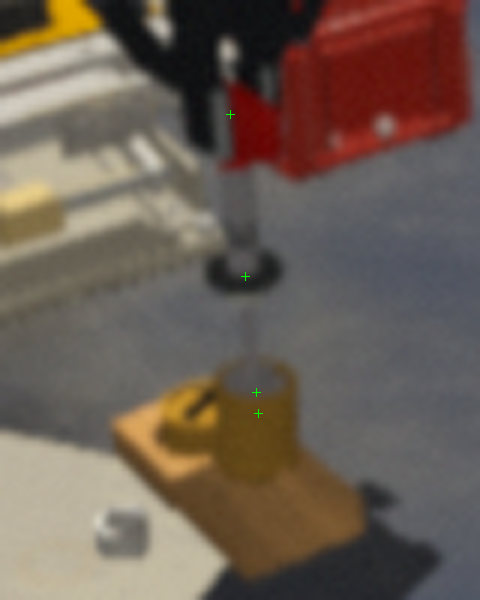

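Call:
arm_command(
  commands=[
    {"tx": 0.5, "ty": 0.2, "tz": 5, "ax": 0, "ay": 0, "az": 0, "fingers": 8},
    {"tx": 0.5, "ty": 0.2, "tz": 10, "ax": 0, "ay": 0, "az": 0, "fingers": 8},
    {"tx": 0.5, "ty": 0.2, "tz": 14, "ax": 0, "ay": 0, "az": 0, "fingers": 8},
    {"tx": 0.5, "ty": 0.2, "tz": 18, "ax": 0, "ay": 0, "az": 0, "fingers": 8},
    {"tx": 0.5, "ty": 0.2, "tz": 20, "ax": 0, "ay": 0, "az": 0, "fingers": 8},
    {"tx": 0.5, "ty": 0.2, "tz": 20, "ax": 0, "ay": 0, "az": 0, "fingers": 8},
  ],
)

```text
clock: 13.75
position: [0.5008, 0.2008, 0.1853]
orientation: [2.133, 2.307, -0.0]
ft_force: [-0.1, -0.3, -3.2]
finger_gap: 0.0165
```

```bash
python3 -c "
from h import *
st()"
```

```text
t13.75 p [0.5008 0.2008 0.1853] yaw 0.0782 zax [-0.e+00 -2.e-04 -1.e+00] F [-0.1  -0.28 -3.24] M [-0.03   0.004  0.004] gap 0.0165 j [-0.95  0.53  0.65  1.9  -0.41  0.85 -0.02]
```

Call:
arm_command(
  commands=[
    {"tx": -1, "ty": 0, "tz": 2, "ax": 0, "ay": 0, "az": 0, "fingers": 8},
    {"tx": -1, "ty": 0, "tz": 4, "ax": 0, "ay": 0, "az": 0, "fingers": 8},
    {"tx": -1, "ty": 0, "tz": 6, "ax": 0, "ay": 0, "az": 0, "fingers": 8},
    {"tx": -1, "ty": 0, "tz": 7.5, "ax": 0, "ay": 0, "az": 0, "fingers": 8},
    {"tx": -1, "ty": 0, "tz": 9, "ax": 0, "ay": 0, "az": 0, "fingers": 8},
    {"tx": -1, "ty": 0, "tz": 9, "ax": 0, "ay": 0, "az": 0, "fingers": 8},
    {"tx": -1, "ty": 0, "tz": 9, "ax": 0, "ay": 0, "az": 0, "fingers": 8},
  ],
)

```text
clock: 14.33
position: [0.5012, 0.1999, 0.1769]
orientation: [2.133, 2.306, 0.001]
ft_force: [0.4, -0.5, -0.4]
finger_gap: 0.0166
```

Run:
```python
from look import *
s,q=look("setd",ctr=.1)
```

```text
t14.33 p [0.5012 0.1999 0.1769] yaw 0.0782 zax [ 8.e-04  4.e-04 -1.e+00] F [ 0.4  -0.46 -0.43] M [-0.032 -0.008  0.006] gap 0.0166 j [-0.94  0.54  0.64  1.9  -0.42  0.84 -0.01]
crop origin [163 116]
```

View pics/setd.png

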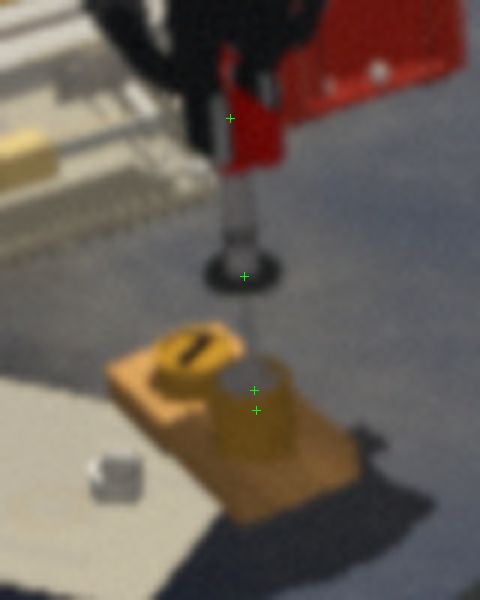

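Call:
arm_command(
  commands=[
    {"tx": 0, "ty": 0, "tz": 2, "ax": 0, "ay": 0, "az": 0, "fingers": 8},
    {"tx": 0, "ty": 0, "tz": 4, "ax": 0, "ay": 0, "az": 0, "fingers": 8},
    {"tx": 0, "ty": 0, "tz": 5.5, "ax": 0, "ay": 0, "az": 0, "fingers": 8},
    {"tx": 0, "ty": 0, "tz": 5.5, "ax": 0, "ay": 0, "az": 0, "fingers": 8},
    {"tx": 0, "ty": 0, "tz": 5.5, "ax": 0, "ay": 0, "az": 0, "fingers": 8},
  ],
)

```text
clock: 14.8
position: [0.501, 0.1999, 0.1712]
orientation: [2.133, 2.306, 0.001]
ft_force: [0.2, -0.2, -1.5]
finger_gap: 0.0165
```

```bash
python3 -c "
from h import *
st()"
```

```text
t14.80 p [0.501  0.1999 0.1712] yaw 0.0782 zax [ 4.e-04  1.e-04 -1.e+00] F [ 0.19 -0.22 -1.46] M [ 0.005 -0.01  -0.027] gap 0.0165 j [-0.94  0.55  0.63  1.91 -0.43  0.82 -0.  ]
```

Call:
arm_command(
  commands=[
    {"tx": 0, "ty": 0, "tz": 0, "ax": 0, "ay": 0, "az": -0.05, "fingers": 8},
    {"tx": 0, "ty": 0, "tz": 0, "ax": 0, "ay": 0, "az": -0.15, "fingers": 8},
    {"tx": 0, "ty": 0, "tz": 0, "ax": 0, "ay": 0, "az": -0.26, "fingers": 8},
    {"tx": 0, "ty": 0, "tz": 0, "ax": 0, "ay": 0, "az": -0.37, "fingers": 8},
    {"tx": 0, "ty": 0, "tz": 0, "ax": 0, "ay": 0, "az": -0.48, "fingers": 8},
    {"tx": 0, "ty": 0, "tz": 0, "ax": 0, "ay": 0, "az": -0.59, "fingers": 8},
    {"tx": 0, "ty": 0, "tz": 0, "ax": 0, "ay": 0, "az": -0.7, "fingers": 8},
    {"tx": 0, "ty": 0, "tz": 0, "ax": 0, "ay": 0, "az": -0.8, "fingers": 8},
    {"tx": 0, "ty": 0, "tz": 0, "ax": 0, "ay": 0, "az": -0.85, "fingers": 8},
  ],
)

```text
clock: 15.55
position: [0.5011, 0.1999, 0.1714]
orientation: [0.983, 2.983, 0.001]
ft_force: [0.0, -0.5, -1.8]
finger_gap: 0.0164
```

```bash
python3 -c "
from h import *
s=st();print(cmd(s,[.501,.1999,.1712],1.6465))"
```

```text
t15.55 p [0.5011 0.1999 0.1714] yaw 0.9341 zax [ 8.e-04  5.e-04 -1.e+00] F [ 0.   -0.45 -1.78] M [ 0.158 -0.026 -0.007] gap 0.0164 j [-0.78  0.49  0.39  1.9  -0.26  0.8   0.69]
{'tx': np.float64(0.1), 'ty': np.float64(-0.0), 'tz': np.float64(0.2), 'ax': np.float64(0.0007), 'ay': np.float64(0.0006), 'az': np.float64(-0.7124)}
```

Call:
arm_command(
  commands=[
    {"tx": 0, "ty": 0, "tz": 0, "ax": 0, "ay": 0, "az": -0.05, "fingers": 8},
    {"tx": 0, "ty": 0, "tz": 0, "ax": 0, "ay": 0, "az": -0.15, "fingers": 8},
    {"tx": 0, "ty": 0, "tz": 0, "ax": 0, "ay": 0, "az": -0.26, "fingers": 8},
    {"tx": 0, "ty": 0, "tz": 0, "ax": 0, "ay": 0, "az": -0.37, "fingers": 8},
    {"tx": 0, "ty": 0, "tz": 0, "ax": 0, "ay": 0, "az": -0.48, "fingers": 8},
    {"tx": 0, "ty": 0, "tz": 0, "ax": 0, "ay": 0, "az": -0.58, "fingers": 8},
    {"tx": 0, "ty": 0, "tz": 0, "ax": 0, "ay": 0, "az": -0.66, "fingers": 8},
    {"tx": 0, "ty": 0, "tz": 0, "ax": 0, "ay": 0, "az": -0.712, "fingers": 8},
    {"tx": 0, "ty": 0, "tz": 0, "ax": 0, "ay": 0, "az": -0.712, "fingers": 8},
  ],
)

```text
clock: 16.3
position: [0.5011, 0.1999, 0.1714]
orientation: [-0.113, 3.139, 0.001]
ft_force: [-0.6, 0.5, -0.8]
finger_gap: 0.0164
```

```bash
python3 -c "
from h import *
s=st();print(cmd(s,[.501,.1999,.1712],1.6465))"
```

```text
t16.30 p [0.5011 0.1999 0.1714] yaw 1.6427 zax [ 6.e-04  5.e-04 -1.e+00] F [-0.59  0.46 -0.81] M [ 0.205  0.087 -0.007] gap 0.0164 j [-0.64  0.47  0.2   1.89 -0.13  0.79  1.28]
{'tx': np.float64(0.1), 'ty': np.float64(0.0), 'tz': np.float64(0.2), 'ax': np.float64(0.0005), 'ay': np.float64(0.0007), 'az': np.float64(-0.0038)}
```

Call:
arm_command(
  commands=[
    {"tx": 0, "ty": 0, "tz": -3, "ax": 0, "ay": 0, "az": -0.004, "fingers": 8},
    {"tx": 0, "ty": 0, "tz": -5, "ax": 0, "ay": 0, "az": -0.004, "fingers": 8},
    {"tx": 0, "ty": 0, "tz": -7, "ax": 0, "ay": 0, "az": -0.004, "fingers": 8},
    {"tx": 0, "ty": 0, "tz": -7, "ax": 0, "ay": 0, "az": -0.004, "fingers": 8},
  ],
)

```text
clock: 16.63
position: [0.5012, 0.2001, 0.1788]
orientation: [-0.114, 3.138, 0.001]
ft_force: [0.6, -0.3, -1.1]
finger_gap: 0.0164
```

```bash
python3 -c "
from h import *
s=st()"
```

```text
t16.63 p [0.5012 0.2001 0.1788] yaw 1.6434 zax [ 1.2e-03  6.0e-04 -1.0e+00] F [ 0.61 -0.32 -1.11] M [0.233 0.06  0.037] gap 0.0164 j [-0.64  0.46  0.21  1.89 -0.13  0.8   1.27]
```

Call:
arm_command(
  commands=[
    {"tx": 0, "ty": 0, "tz": -3, "ax": 0, "ay": 0, "az": 0, "fingers": 8},
    {"tx": 0, "ty": 0, "tz": -6, "ax": 0, "ay": 0, "az": 0, "fingers": 8},
    {"tx": 0, "ty": 0, "tz": -9, "ax": 0, "ay": 0, "az": 0, "fingers": 8},
    {"tx": 0, "ty": 0, "tz": -9, "ax": 0, "ay": 0, "az": 0, "fingers": 8},
  ],
)

```text
clock: 16.97
position: [0.5013, 0.2001, 0.188]
orientation: [-0.115, 3.138, 0.001]
ft_force: [0.3, 0.7, -1.0]
finger_gap: 0.0165
```

Run:
```python
from look import *
s,q=look("unl",ctr=.1)
```

```text
t16.97 p [0.5013 0.2001 0.188 ] yaw 1.6441 zax [ 1.3e-03  7.0e-04 -1.0e+00] F [ 0.27  0.73 -0.98] M [0.226 0.033 0.004] gap 0.0165 j [-0.65  0.45  0.21  1.88 -0.12  0.82  1.27]
crop origin [163 113]
```

View pics/unl.png

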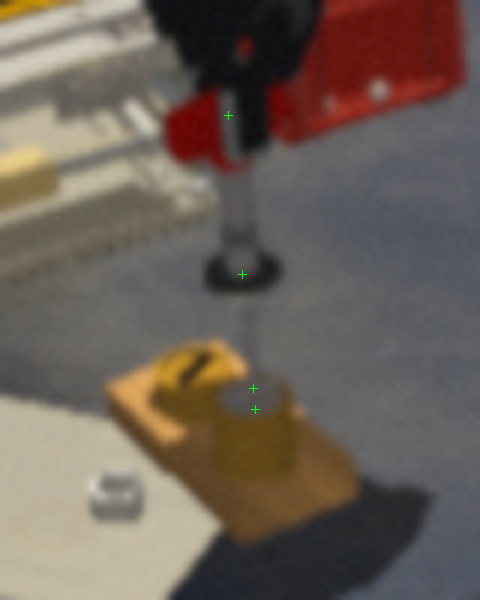

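Call:
arm_command(
  commands=[
    {"tx": 0, "ty": 0, "tz": -4, "ax": 0, "ay": 0, "az": 0, "fingers": 8},
    {"tx": 0, "ty": 0, "tz": -9, "ax": 0, "ay": 0, "az": 0, "fingers": 8},
    {"tx": 0, "ty": 0, "tz": -16, "ax": 0, "ay": 0, "az": 0, "fingers": 8},
    {"tx": 0, "ty": 0, "tz": -32, "ax": 0, "ay": 0, "az": 0, "fingers": 8},
    {"tx": 0, "ty": 0, "tz": -60, "ax": 0, "ay": 0, "az": 0, "fingers": 8},
    {"tx": 0, "ty": 0, "tz": -95, "ax": 0, "ay": 0, "az": 0, "fingers": 8},
    {"tx": 0, "ty": 0, "tz": -125, "ax": 0, "ay": 0, "az": 0, "fingers": 8},
    {"tx": 0, "ty": 0, "tz": -137, "ax": 0, "ay": 0, "az": 0, "fingers": 8},
    {"tx": 0, "ty": 0, "tz": -137, "ax": 0, "ay": 0, "az": 0, "fingers": 8},
  ],
)

```text
clock: 17.77
position: [0.502, 0.2001, 0.3279]
orientation: [-0.115, 3.134, 0.004]
ft_force: [0.2, 0.2, -2.1]
finger_gap: 0.0164
```

Run:
```python
from look import *
s,q=look("up2",ctr=.16,h=110,k=5.4)
from cell import optics
t=optics.snapshot("top"); np.savez("top_up2.npz",**{k:np.array(v) for k,v in t.items()})
cv2.imwrite("pics/top_up2.png",cv2.resize(t["image"][:,:,::-1],(800,600)))
print(cmd(s,[.509,-.1703,.33],1.218))
```

```text
t17.77 p [0.502  0.2001 0.3279] yaw 1.6440 zax [ 0.0051  0.0028 -1.    ] F [ 0.2   0.16 -2.13] M [ 0.075 -0.025  0.002] gap 0.0164 j [-0.68  0.29  0.24  1.71 -0.08  1.14  1.23]
crop origin [161  83]
{'tx': np.float64(20.1), 'ty': np.float64(-369.9), 'tz': np.float64(-3.1), 'ax': np.float64(0.0035), 'ay': np.float64(0.0047), 'az': np.float64(0.4259)}
```

View pics/up2.png

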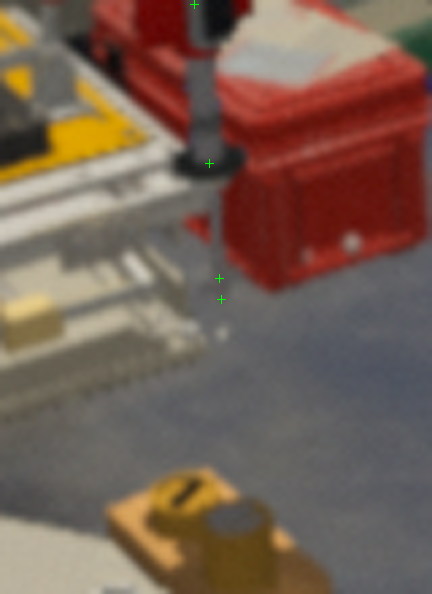

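View pics/top_up2.png

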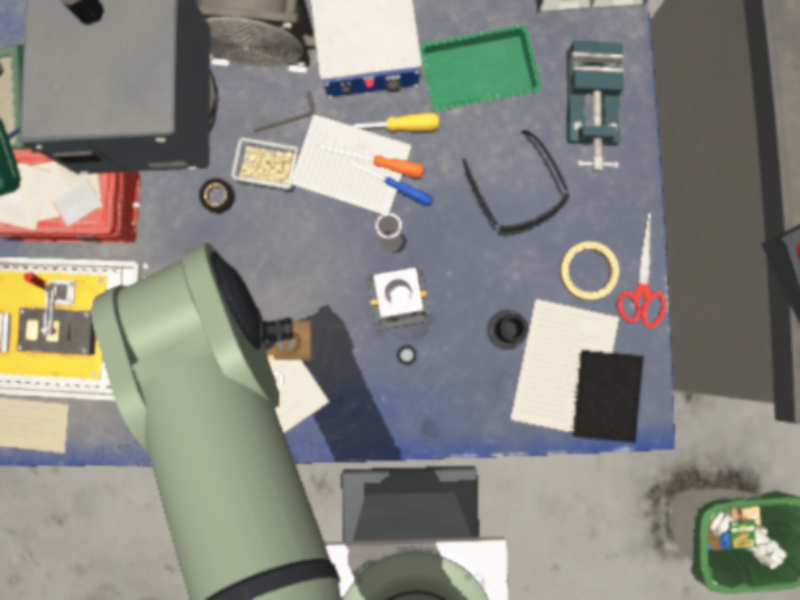

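Run:
```python
from h import *
q=load("top_up2"); 
for r,z in((.034,.008),(.034,.004),(.0225,.092),(.015,.092)):
    print(r,edgefit(q,circle(r,z),[.509,-.17],half=2))
c=proj(q,[[.509,-.17,.05]])[0].astype(int)-[22,22];k=12
im=cv2.resize(q["image"][c[1]:c[1]+44,c[0]:c[0]+44,::-1],None,fx=k,fy=k,interpolation=cv2.INTER_CUBIC)
im=cv2.convertScaleAbs(im,alpha=1.8)
t=np.linspace(0,6.28,50)
for r,z,col in((.034,.005,(0,0,255)),(.0225,.092,(0,255,0)),(.015,.092,(255,128,0))):
    P=np.c_[.509+r*np.cos(t),-.17+r*np.sin(t),0*t+z]
    cv2.polylines(im,[np.round(((proj(q,P)-c+.5)*k-.5)*16).astype(int)],True,col,1,cv2.LINE_AA,4)
cv2.imwrite("pics/stand.png",im)
```

```text
0.034 (array([ 0.50841957, -0.17022797]), np.float64(0.21401670559421074))
0.034 (array([ 0.50854665, -0.17075355]), np.float64(0.2182616988860737))
0.0225 (array([ 0.50785023, -0.1703223 ]), np.float64(0.18071278632314064))
0.015 (array([ 0.50884316, -0.16963318]), np.float64(0.19493088669948394))
```

View pics/stand.png

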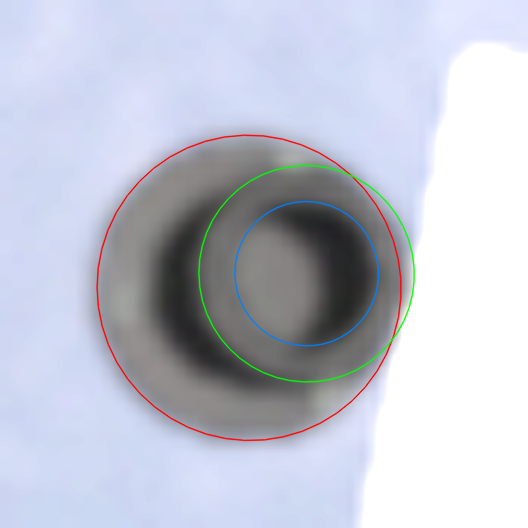

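Call:
arm_command(
  commands=[
    {"tx": 0.5, "ty": -15, "tz": -3, "ax": 0.0035, "ay": 0.0047, "az": 0.02, "fingers": 8},
    {"tx": 3, "ty": -48, "tz": -3, "ax": 0.0035, "ay": 0.0047, "az": 0.06, "fingers": 8},
    {"tx": 5, "ty": -86, "tz": -3, "ax": 0.0035, "ay": 0.0047, "az": 0.11, "fingers": 8},
    {"tx": 7, "ty": -125, "tz": -3, "ax": 0.0035, "ay": 0.0047, "az": 0.16, "fingers": 8},
    {"tx": 9, "ty": -165, "tz": -3, "ax": 0.0035, "ay": 0.0047, "az": 0.21, "fingers": 8},
    {"tx": 11, "ty": -205, "tz": -3, "ax": 0.0035, "ay": 0.0047, "az": 0.26, "fingers": 8},
    {"tx": 13, "ty": -245, "tz": -3, "ax": 0.0035, "ay": 0.0047, "az": 0.31, "fingers": 8},
    {"tx": 15, "ty": -285, "tz": -3, "ax": 0.0035, "ay": 0.0047, "az": 0.36, "fingers": 8},
    {"tx": 17, "ty": -320, "tz": -3, "ax": 0.0035, "ay": 0.0047, "az": 0.4, "fingers": 8},
    {"tx": 19, "ty": -350, "tz": -3, "ax": 0.0035, "ay": 0.0047, "az": 0.426, "fingers": 8},
  ],
)

```text
clock: 18.7
position: [0.5065, -0.1537, 0.3264]
orientation: [-0.557, -3.086, 0.006]
ft_force: [0.4, 0.4, -1.6]
finger_gap: 0.0167
```

Call:
arm_command(
  commands=[
    {"tx": 0, "ty": 0, "tz": 0, "ax": 0, "ay": 0, "az": 0, "fingers": 8},
    {"tx": 0, "ty": 0, "tz": 0, "ax": 0, "ay": 0, "az": 0, "fingers": 8},
  ],
)

```text
clock: 18.87
position: [0.5067, -0.1525, 0.3262]
orientation: [-0.556, -3.086, 0.006]
ft_force: [0.1, 0.8, -1.4]
finger_gap: 0.0163
```

Run:
```python
from h import *
s=st()
print(cmd(s,[.509,-.1704,.27],1.218))
```

```text
t18.87 p [ 0.5067 -0.1525  0.3262] yaw 1.2144 zax [-0.0067 -0.003  -1.    ] F [ 0.07  0.77 -1.44] M [ 0.088  0.011 -0.024] gap 0.0163 j [-0.2   0.3   0.49  1.74 -0.15  1.14  1.55]
{'tx': np.float64(-8.7), 'ty': np.float64(-15.7), 'tz': np.float64(56.2), 'ax': np.float64(-0.0051), 'ay': np.float64(-0.0052), 'az': np.float64(-0.0036)}
```

Call:
arm_command(
  commands=[
    {"tx": -4, "ty": -8, "tz": 6, "ax": -0.005, "ay": -0.005, "az": -0.0036, "fingers": 8},
    {"tx": -8.7, "ty": -15.7, "tz": 25, "ax": -0.005, "ay": -0.005, "az": -0.0036, "fingers": 8},
    {"tx": -8.7, "ty": -15.7, "tz": 45, "ax": -0.005, "ay": -0.005, "az": -0.0036, "fingers": 8},
    {"tx": -8.7, "ty": -15.7, "tz": 56, "ax": -0.005, "ay": -0.005, "az": -0.0036, "fingers": 8},
    {"tx": -8.7, "ty": -15.7, "tz": 56, "ax": -0.005, "ay": -0.005, "az": -0.0036, "fingers": 8},
    {"tx": -8.7, "ty": -15.7, "tz": 56, "ax": -0.005, "ay": -0.005, "az": -0.0036, "fingers": 8},
  ],
)

```text
clock: 19.37
position: [0.5101, -0.1677, 0.2711]
orientation: [0.544, 3.094, 0.001]
ft_force: [0.1, 0.9, -0.8]
finger_gap: 0.0166
```

Run:
```python
from look import *
s,q=look("ost",ctr=.14,h=110,k=5.4)
print(cmd(s,[.509,-.1704,.20],1.218))
```

```text
t19.37 p [ 0.5101 -0.1677  0.2711] yaw 1.2228 zax [ 6.e-04  8.e-04 -1.e+00] F [ 0.13  0.94 -0.76] M [ 0.021 -0.032  0.021] gap 0.0166 j [-0.15  0.37  0.47  1.8  -0.2   1.02  1.62]
crop origin [249 159]
{'tx': np.float64(0.1), 'ty': np.float64(-3.0), 'tz': np.float64(71.1), 'ax': np.float64(0.0009), 'ay': np.float64(0.0003), 'az': np.float64(0.0048)}
```

View pics/ost.png

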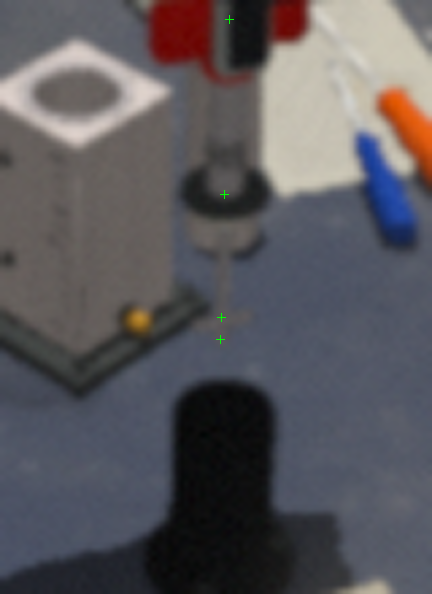

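Call:
arm_command(
  commands=[
    {"tx": 0.1, "ty": -2.8, "tz": 4, "ax": 0, "ay": 0, "az": 0.005, "fingers": 8},
    {"tx": 0.1, "ty": -2.8, "tz": 20, "ax": 0, "ay": 0, "az": 0.005, "fingers": 8},
    {"tx": 0.1, "ty": -2.8, "tz": 34, "ax": 0, "ay": 0, "az": 0.005, "fingers": 8},
    {"tx": 0.1, "ty": -2.8, "tz": 44, "ax": 0, "ay": 0, "az": 0.005, "fingers": 8},
    {"tx": 0.1, "ty": -2.8, "tz": 50, "ax": 0, "ay": 0, "az": 0.005, "fingers": 8},
    {"tx": 0.1, "ty": -2.8, "tz": 55, "ax": 0, "ay": 0, "az": 0.005, "fingers": 8},
    {"tx": 0.1, "ty": -2.8, "tz": 55, "ax": 0, "ay": 0, "az": 0.005, "fingers": 8},
  ],
)

```text
clock: 20.0
position: [0.5091, -0.171, 0.2158]
orientation: [0.553, 3.091, 0.001]
ft_force: [-0.7, -0.2, -1.3]
finger_gap: 0.0164
```

Run:
```python
from h import *
s=st()
print(cmd(s,[.509,-.1704,.175],1.218))
```

```text
t20.00 p [ 0.5091 -0.171   0.2158] yaw 1.2169 zax [ 1.3e-03  5.0e-04 -1.0e+00] F [-0.68 -0.18 -1.33] M [-0.009  0.016  0.005] gap 0.0164 j [-0.12  0.43  0.45  1.87 -0.24  0.89  1.66]
{'tx': np.float64(0.3), 'ty': np.float64(0.5), 'tz': np.float64(40.8), 'ax': np.float64(0.0009), 'ay': np.float64(0.001), 'az': np.float64(-0.0011)}
```

Call:
arm_command(
  commands=[
    {"tx": 0.2, "ty": 0.4, "tz": 10, "ax": 0, "ay": 0, "az": 0, "fingers": 8},
    {"tx": 0.2, "ty": 0.4, "tz": 22, "ax": 0, "ay": 0, "az": 0, "fingers": 8},
    {"tx": 0.2, "ty": 0.4, "tz": 33, "ax": 0, "ay": 0, "az": 0, "fingers": 8},
    {"tx": 0.2, "ty": 0.4, "tz": 42, "ax": 0, "ay": 0, "az": 0, "fingers": 8},
    {"tx": 0.2, "ty": 0.4, "tz": 47, "ax": 0, "ay": 0, "az": 0, "fingers": 8},
    {"tx": 0.2, "ty": 0.4, "tz": 50, "ax": 0, "ay": 0, "az": 0, "fingers": 8},
    {"tx": 0.2, "ty": 0.4, "tz": 50, "ax": 0, "ay": 0, "az": 0, "fingers": 8},
  ],
)

```text
clock: 20.58
position: [0.5091, -0.1706, 0.1657]
orientation: [0.553, 3.091, 0.001]
ft_force: [0.1, -0.1, -1.2]
finger_gap: 0.0168
```

Run:
```python
from look import *
s,q=look("ins",ctr=.1,h=100,k=6)
```

```text
t20.58 p [ 0.5091 -0.1706  0.1657] yaw 1.2167 zax [ 1.2e-03  5.0e-04 -1.0e+00] F [ 0.09 -0.14 -1.15] M [0.044 0.008 0.015] gap 0.0168 j [-0.09  0.5   0.42  1.91 -0.28  0.78  1.7 ]
crop origin [249 187]
```

View pics/ins.png

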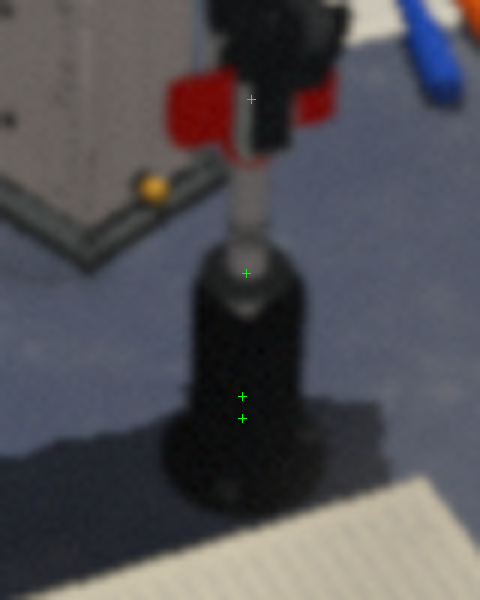

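Call:
arm_command(
  commands=[
    {"tx": 0, "ty": 0, "tz": 2, "ax": 0, "ay": 0, "az": 0, "fingers": 8},
    {"tx": 0, "ty": 0, "tz": 4, "ax": 0, "ay": 0, "az": 0, "fingers": 8},
    {"tx": 0, "ty": 0, "tz": 6, "ax": 0, "ay": 0, "az": 0, "fingers": 8},
    {"tx": 0, "ty": 0, "tz": 7, "ax": 0, "ay": 0, "az": 0, "fingers": 8},
    {"tx": 0, "ty": 0, "tz": 7, "ax": 0, "ay": 0, "az": 0, "fingers": 8},
  ],
)

```text
clock: 21.05
position: [0.5095, -0.1708, 0.1595]
orientation: [0.553, 3.09, 0.001]
ft_force: [-0.4, 0.5, 3.4]
finger_gap: 0.0163
```

Run:
```python
from h import *
s=st()
```

```text
t21.05 p [ 0.5095 -0.1708  0.1595] yaw 1.2167 zax [ 2.6e-03  2.0e-04 -1.0e+00] F [-0.38  0.5   3.39] M [-0.009  0.116  0.034] gap 0.0163 j [-0.09  0.51  0.41  1.92 -0.29  0.77  1.7 ]
```

Call:
arm_command(
  commands=[
    {"tx": 0, "ty": 0, "tz": 0, "ax": 0, "ay": 0, "az": 0, "fingers": 22},
    {"tx": 0, "ty": 0, "tz": 0, "ax": 0, "ay": 0, "az": 0, "fingers": 40},
    {"tx": 0, "ty": 0, "tz": 0, "ax": 0, "ay": 0, "az": 0, "fingers": 50},
    {"tx": 0, "ty": 0, "tz": 0, "ax": 0, "ay": 0, "az": 0, "fingers": 50},
  ],
)

```text
clock: 21.38
position: [0.5093, -0.1705, 0.1593]
orientation: [0.553, 3.091, 0.001]
ft_force: [0.1, -0.7, 0.6]
finger_gap: 0.0497
```

Call:
arm_command(
  commands=[
    {"tx": 0, "ty": 0, "tz": -15, "ax": 0, "ay": 0, "az": 0, "fingers": 50},
    {"tx": 0, "ty": 0, "tz": -40, "ax": 0, "ay": 0, "az": 0, "fingers": 50},
    {"tx": 0, "ty": 0, "tz": -75, "ax": 0, "ay": 0, "az": 0, "fingers": 50},
    {"tx": 0, "ty": 0, "tz": -110, "ax": 0, "ay": 0, "az": 0, "fingers": 50},
    {"tx": 0, "ty": 0, "tz": -130, "ax": 0, "ay": 0, "az": 0, "fingers": 50},
    {"tx": 0, "ty": 0, "tz": -130, "ax": 0, "ay": 0, "az": 0, "fingers": 50},
    {"tx": 0, "ty": 0, "tz": -130, "ax": 0, "ay": 0, "az": 0, "fingers": 50},
  ],
)

```text
clock: 21.97
position: [0.5094, -0.1706, 0.2901]
orientation: [0.552, 3.089, 0.002]
ft_force: [0.3, 0.2, -0.9]
finger_gap: 0.0498
```

Run:
```python
from look import *
s,q=look("rel",ctr=.18,h=100,k=6)
g=cv2.resize(q["image"][:,:,::-1],(800,600));cv2.imwrite("pics/rel_full.png",g)
print(cmd(s,[.45,-.02,.33],1.217))
```

```text
t21.97 p [ 0.5094 -0.1706  0.2901] yaw 1.2171 zax [ 3.9e-03  5.0e-04 -1.0e+00] F [ 0.27  0.25 -0.94] M [ 0.007  0.041 -0.009] gap 0.0498 j [-0.16  0.35  0.49  1.78 -0.19  1.05  1.62]
crop origin [250 172]
{'tx': np.float64(107.8), 'ty': np.float64(120.7), 'tz': np.float64(-40.1), 'ax': np.float64(0.0018), 'ay': np.float64(0.0035), 'az': np.float64(0.0001)}
```

View pics/rel_full.png

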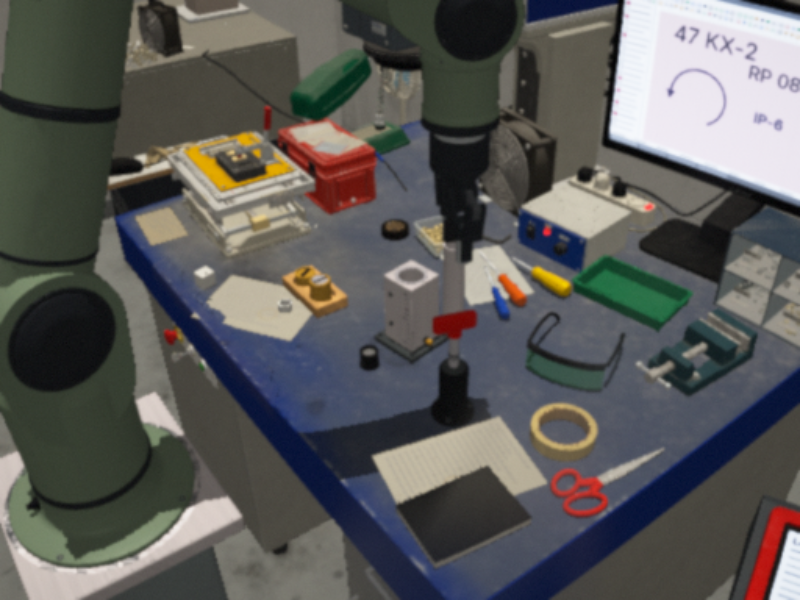

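Run:
```python
from h import *
from cell import optics
q=optics.snapshot("top");S=load("rel")
print("plug top T",edgefit(q,circle(.02,.054),[.501,.2],half=2),"S",edgefit(S,circle(.02,.054),[.501,.2],half=2))
print("rack T",edgefit(q,square(.033,.065,.022,skip=(1,)),[.501,.231,-.02],half=2.5))
print("key S",barfit(S,[.509,-.1705,-.353]),"before S: .5099,-.1707")
ims=[]
for s,x in((q,[.501,.2,.03]),(S,[.501,.2,.03]),(S,[.509,-.17,.13])):
    c=proj(s,[x])[0].astype(int)-[22,26]
    ims.append(cv2.resize(s["image"][c[1]:c[1]+52,c[0]:c[0]+44,::-1],None,fx=6,fy=6,interpolation=cv2.INTER_CUBIC))
cv2.imwrite("pics/final.png",np.hstack(ims))
```

```text
plug top T (array([0.50311457, 0.19903894]), np.float64(0.35915076040065064)) S (array([0.49859074, 0.19957725]), np.float64(0.32577196250868135))
rack T (array([ 0.50151062,  0.23061777, -0.00983679]), np.float64(0.15652437308861117))
key S (array([ 0.50863787, -0.17161296, -0.1414969 ]), np.float64(63.58635030716061)) before S: .5099,-.1707
```

View pics/final.png

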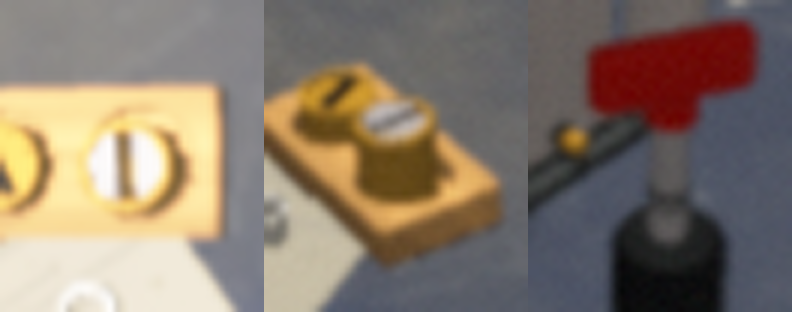

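The plug stands upright in the pocket and the key is seated in its stand with the gripper clear, so I'm handing in.

Run:
```python
from cell import robot
print(robot.close_job())
```

```text
the job is handed in; nothing more can be done
None
```

The brass plug now stands upright in the empty pocket of the wooden block, and the key is back in its stand. I handed the job in at about 22 s of the 69 s allowed; no verdict was reported.

- **Engaging the plug:** I read the slot's angle off the top camera picture, about 0.07 rad in the world frame. The key's pin dropped through at the first try, with no sign that it caught on the plate. I confirmed the depth by feeling the chamber floor at about 3 N.
- **Drawing it out:** After a quarter turn, the plug came past the plungers; the highest pull I read was about 8 N. Readings come only at the end of each move, so brief peaks between them are not recorded.
- **Setting down and unlocking:** The plug settled in the pocket with no pressing force in the readings. The key turned back and lifted free without taking the plug with it.
- **Returning the key:** Its flange met the stand's rim at the height where I had picked it up, with about 3.4 N.

**Last checks:**
- **Pictures:** The final ones show the plug in the pocket, the key standing upright in its stand, and the gripper clear of both. The tube, loupe and ring look where they were, but I did not measure them.
- **Plug position:** I put the pocket's centre at about (0.501, 0.1995). The two cameras place the plug within about 2 to 3 mm of it, against the 7 mm allowed. They disagree with each other by about 4.5 mm in x.
- **Key from the scene camera:** My position fit agreed to within about 2 mm, but its angle was unreliable both before and after. For the key's return I relied on the rim contact height and the pictures.

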